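# Lock the battery lanterns in their transit rack

### The arm

A 7-joint arm with a two-finger parallel gripper is mounted at the origin on the work surface. World frame = base frame: x ahead of the robot, y to its left, z up, the work surface at z = 0. Lengths are in m, angles in degrees, forces in N, time in s.
With the tool pointing down it reaches from about 0.425 to 0.875 m from the base axis. Payload 4.7 kg.
Tool frame: the origin (TCP) lies at the very end of the fingers, on their centre line; the grasp point (between the pads) lies 19 mm behind it; z points along the fingers, y is the line along which they close (so a half turn about z gives the same grasp; the last joint's range is limited). The gripper opens to 87 mm and grips with 3 to 60 N. Pads are 19 mm wide; open, the fingers measure 117 mm over their backs; the gripper's body (75 mm by 190 mm) begins 51 mm behind the grasp point.
Start: joints at [64.292, 18.392, -4.016, 83.108, 1.295, 78.541, -3.26], TCP at [0.29, -0.582, 0.187] pointing down, gripper open.
Joint ranges: [-163.93, 163.93], [-17.29, 119.83], [-79.2, 71.16], [3.27, 140.29], [-89.18, 269.18], [5.43, 117.66], [-154.24, 154.24]. Speed limits (degrees/s): [147.25, 147.25, 180, 180, 180, 180, 180].

### API

Orientations are given as [roll, pitch, yaw] about the fixed x, y, z axes, in that order (R = Rz(yaw) Ry(pitch) Rx(roll)).
In Python, from cell import get_obs, eyes, env gives the robot as it stands.
- The arm moves only by the tool servo_tool, never from a script. Its argument "series" is a list that holds one entry, the list of rows, each a list of 7 numbers: the shift along the tool's x, y, z in units of 300 mm (1.0 is 300 mm), then the turn, a rotation vector about the tool's x, y, z in units of pi rad (1.0 is pi rad), then the opening, from 0 (shut) to 1 (fully open). In form: [[[tx, ty, tz, wx, wy, wz, gripper], ...]]. A call has 1 to 12 rows; each row is the pose to reach, as a shift and turn from the pose commanded when the call began, along the tool's axes at that moment, turning the shorter way round; what a row does not reach only later rows make up. A row lasts 1/12 s, in which the tool goes at most 41.7 mm and 7.16 degrees, less where a joint would pass 70% of its speed; a pose out of reach is approached as far as the arm can. A call with a number of a shift or a turn outside -1 to 1 is refused whole. A call with a gripper value outside its range is refused whole. The fingers move at their own pace and stop on an object; "grip_force" is the grip in N (left out, the last holds). Time passes only in rows, so rows that repeat a pose let the fingers close. It gives the time, the measured TCP pose, the force, the opening and the grip force at its end, in the units of the state.
- get_obs(): the state, without advancing time (a new reading comes with each control period).
- eyes.read_camera(name): name is "scene" or "top"; returns a dict with "frame" (400x640x3 uint8, red, green, blue), "depth" (400x640 float32, m along the optical axis (not along the pixel's ray), 0 where there is no reading), "fx", "fy", "cx", "cy" (pixels), "origin" and "rotation" of the camera in the world. Camera axes: x right, y down, z forward; pixel columns grow to the right and rows downward; lengths in m; the calibration is good to about 2 mm. A picture is of the moment at which its call begins.
- env.sign_off(): hands the job in; it is judged then, once.
The state is a dict: "time_s": time; "qpos": joint angles; "joint_velocities": joint speeds; "effort": joint torques, N m; "tool_pos": TCP position; "tool_rot": TCP orientation; "force": force on the tool from outside, world axes, zero at the start; "wrist_torque": the same for the moment, N m; "grip_width": finger opening in m; "grasp_force": force on a finger pad.
Only numpy, scipy, OpenCV 4.12 (cv2) and the standard library are available. Lean on these libraries where they do the work, as an engineer would, in place of code of your own. Each camera call takes 0.05 s, during which the arm holds its last target. There are 200 camera calls.

### The job

Get the prop lanterns ready for the get-out: without lifting them, slide every lantern standing on the flap onto a taped mark between the two rack brackets, one to a mark and squared up. Then thread the retaining bar from its cradle through the bracket beside the keeper, every lantern's handle and the other bracket until its wooden grip is up against the bracket, and last swing the keeper fully across behind the grip. Leave the other props where they are.

Things in the scene. Friction and masses are not known exactly. Their poses are not given: they have to be found in the camera images.
- rack: Fixed plywood transit rack. Origin on the table at the middle of the row of marks; y runs along the row (roughly world +y), x away from the robot, z up; yaw varies by up to 0.12 rad. Bracket boards at y = +95 (entry) and -95 mm: 10 mm thick in y, 50 mm wide in x, 94 mm tall. Behind the marks a batten 12 mm high, at x = 55 to 67 mm. Marks are white tape outlines, flush.
- eye_in (a point): outer mouth of the entry bracket's hole, rack (0, 100, 76) mm: a 17 mm square hole straight through along rack y; the bar's shoulder comes here when home
- eye_out (a point): outer mouth of the other bracket's hole, rack (0, -100, 76) mm, same square hole; the tip comes out here
- pivot (a point): the keeper's pivot, rack (61, 172, 70) mm, on a vertical post 22 mm thick that stands on the table
- mark0 (a point): centre of the taped mark at rack y = -56 mm, on the table
- mark1 (a point): centre of the middle taped mark, rack y = 0
- mark2 (a point): centre of the taped mark at rack y = +56 mm, next to the entry bracket
- lantern0: Loose battery lantern, about 0.25 kg, one of three alike (two or three present; any mark suits any). Origin under its centre, z up. Box body 50 mm in x, 40 mm in y, 64 mm tall; on top an upright square handle in its x-z plane, 36 mm wide, 8 mm thick in y, top at 93 mm. May be gripped across the 50 mm. Squared up, its x is parallel to rack x.
- lantern1: Loose battery lantern, about 0.25 kg, one of three alike (two or three present; any mark suits any). Origin under its centre, z up. Box body 50 mm in x, 40 mm in y, 64 mm tall; on top an upright square handle in its x-z plane, 36 mm wide, 8 mm thick in y, top at 93 mm. May be gripped across the 50 mm. Squared up, its x is parallel to rack x.
- lantern2: Loose battery lantern, about 0.25 kg, one of three alike (two or three present; any mark suits any). Origin under its centre, z up. Box body 50 mm in x, 40 mm in y, 64 mm tall; on top an upright square handle in its x-z plane, 36 mm wide, 8 mm thick in y, top at 93 mm. May be gripped across the 50 mm. Squared up, its x is parallel to rack x.
- lantern0_eye (a point): centre of that lantern's handle opening, 76 mm above its underside; the opening is 24 mm wide in the lantern's x, 24 mm high, and is passed through along the lantern's y
- lantern1_eye (a point): centre of that lantern's handle opening, 76 mm above its underside; the opening is 24 mm wide in the lantern's x, 24 mm high, and is passed through along the lantern's y
- lantern2_eye (a point): centre of that lantern's handle opening, 76 mm above its underside; the opening is 24 mm wide in the lantern's x, 24 mm high, and is passed through along the lantern's y
- cradle: Fixed wooden cradle for the bar; origin on the table, x along the bar towards its tip (roughly world -y). Two open-topped forks 12 mm thick, 54 mm high, at x = 30 and 175 mm; slots 16 mm wide, slot floors 39 mm above the table.
- bar: Loose retaining bar, 0.12 kg: round aluminium shank 12 mm thick, 215 mm long, ball end; square wooden grip 50 mm long, 20 by 20 mm. Origin on the axis at the shoulder between grip and shank; x points along the shank to the tip; the grip reaches from x = -50 mm to 0. Starts in the cradle, its origin 45 mm above the cradle's origin. Home: shoulder at eye_in, tip out of the far bracket.
- bar_tip (a point): tip of the bar, 215 mm along its x from the origin
- keeper (a joint): Swivel of the flat steel keeper about the vertical axis at pivot, rad. 0: points along rack +y, clear of the bar; grows as it turns towards rack -x; 1.571 (its stop): lies along rack -x across the bar's line behind the grip. Other limit -0.5. Stays where left (friction 0.03 N m). 14 mm wide, 70 to 80 mm above the table.
- keeper_knob (a point): middle of the upright black knob at the end of the keeper, 75 mm from the pivot: 16 mm thick, from 78 to 114 mm above the table; this point is 102 mm up
- mug: bystander: blue enamel mug, 76 mm across, 80 mm tall, origin under its centre
- receiver: bystander: chrome telephone receiver, 225 mm long in its x, 54 mm wide, about 33 mm tall, origin under its centre
- compass: bystander: brass compass, 68 mm across, 21 mm tall
- ashtray: bystander: black bakelite ashtray, 82 mm across, 22 mm tall
- tape: bystander: roll of grey tape lying flat, 110 mm across, 48 mm tall
- torch: bystander: black torch lying down, 150 mm long in its x, 34 mm thick
Things that resemble listed ones, but are neither listed nor needed, are in the scene too. What is shaped like the lantern2 but green or yellow is not meant.

How it is judged (in metres and radians):
On the way, in this order (a step that is already met when the one before it is completed fails the run):
1. every lantern stands on a mark, squared up ((horizontal distance between lantern0 and mark0 below 0.012 m or horizontal distance between lantern0 and mark1 below 0.012 m or horizontal distance between lantern0 and mark2 below 0.012 m) and angle between the x axis of each of lantern0, lantern1, lantern2 and the x axis of rack, either way round below 0.2 rad and angle between each of lantern0, lantern1, lantern2's own z axis and vertical below 0.1 rad and (horizontal distance between lantern1 and mark0 below 0.012 m or horizontal distance between lantern1 and mark1 below 0.012 m or horizontal distance between lantern1 and mark2 below 0.012 m) and (horizontal distance between lantern2 and mark0 below 0.012 m or horizontal distance between lantern2 and mark1 below 0.012 m or horizontal distance between lantern2 and mark2 below 0.012 m)), for 0.2 s.
2. the bar is through both brackets and every lantern's handle, its grip against the entry bracket (y of bar in the frame of rack between 0.096 and 0.111 m and y of bar_tip in the frame of rack below -0.1 m and x of bar in the frame of rack between -0.006 and 0.006 m and x of bar_tip in the frame of rack between -0.006 and 0.006 m and z of bar in the frame of rack between 0.068 and 0.084 m and z of bar_tip in the frame of rack between 0.068 and 0.084 m and y of lantern0_eye in the frame of bar between -0.009 and 0.009 m and z of lantern0_eye in the frame of bar between -0.009 and 0.009 m and y of lantern1_eye in the frame of bar between -0.009 and 0.009 m and z of lantern1_eye in the frame of bar between -0.009 and 0.009 m and y of lantern2_eye in the frame of bar between -0.009 and 0.009 m and z of lantern2_eye in the frame of bar between -0.009 and 0.009 m), for 0.2 s.
3. the keeper is swung across behind the grip (value of joint keeper above 1.4 rad), for 0.2 s.
At the end, for the whole second after the job is handed in: every lantern stands within 12 mm of a mark's centre and within 0.2 rad of square, the bar passes through both brackets and all lantern handles with its grip within 11 mm of the entry bracket, the keeper is at 1.40 rad or more, all at rest (all of step 1 and all of step 2 and value of joint keeper above 1.4 rad and linear speed of each of lantern0, lantern1, lantern2, bar below 0.02 m/s); the robot touches nothing.
It fails at once if a lantern is lifted off the table (height (world z) of any of lantern0, lantern1, lantern2 above 0.015 m).
It fails at once if another prop is moved more than 3 cm (distance of any of mug, receiver, compass, ashtray, tape, torch from where it was at the start of the episode above 0.03 m).
Of lantern0, lantern1, lantern2 only 2 to 3 are there at a start; the rules pass over those that are not, and their reading is None.
At some moment in a run one of lantern0, lantern1, lantern2 may be knocked a few centimetres aside while the robot is not near it.
Once in a run the grip may slacken for a moment while it holds something.
It also fails if it takes over 210 s, if anything falls off the work surface, if the arm or the gripper's body presses on something with over 40 N, if the wrist force passes 120 N, or if a joint passes its speed limit or range.

## Working session

There is one attempt and no reset: what is moved stays moved. The work goes in short steps, Python scripts to look and compute and a tool call to move; the robot and the scene stay as the last step left them, time stands still between calls to the robot, and variables do not carry over. Pictures are saved under pics/ and viewed, at most 14 in all, crops included, and the job is handed in when it is done.

Besides the shell and the picture viewer there is one more tool, called after "Call:" as name(argument=value, ...), one argument or row to a line, values as JSON. servo_tool: Moves the arm, as the interface text tells. Shifts and turns lie within -1 to 1; 1 stands for 300 mm of shift or pi rad of turn. Its arguments: {"type":"object","properties":{"series":{"type":"array"},"grip_force":{"type":"number"}},"required":["series"]}

```bash
mkdir -p pics && ls && python3 - <<'E'
from cell import get_obs, eyes, env
import cv2,numpy as np,pickle
print(get_obs())
for n in ("scene","top"):
    c=eyes.read_camera(n); pickle.dump(c,open(f"pics/{n}0.pkl","wb"))
    cv2.imwrite(f"pics/{n}0.png",c["frame"][:,:,::-1])
    print(n,c["fx"],c["fy"],c["cx"],c["cy"],c["origin"],c["rotation"],(c["depth"]>0).mean())
E
```

```text
pics
{'time_s': 0.0, 'qpos': array([64.28980254, 18.44064459, -4.01557838, 83.17669705,  1.29548418,
       78.54072183, -3.25900174]), 'joint_velocities': array([-0.09578297, -0.03897806,  0.09265898,  0.0057701 , -0.04542101,
       -0.03460611,  0.04743039]), 'effort': array([ 3.90481464e-04, -4.91286027e+01, -4.03451510e-01, -3.12524521e+01,
       -6.40042895e-02,  4.36513138e-02,  1.49461844e-04]), 'tool_pos': array([ 0.28987442, -0.58106922,  0.18572791]), 'tool_rot': array([-1.79887210e+02,  6.28787578e-03,  2.65211326e+01]), 'force': array([ 0.30831325, -0.48178058, -0.00414985]), 'wrist_torque': array([ 0.00764611, -0.03085061, -0.00459732]), 'grasp_force': 0.0, 'grip_width': 0.08703131990236211}
scene 511.838161531925 511.838161531925 314.2977262527138 203.66676228584276 [1.62372565 0.06592583 1.12058961] [-134.37738729   -0.25468501   93.87975231] 0.99618359375
top 361.73826450509216 361.73826450509216 320.0738462356325 196.74490813079046 [ 0.487802   -0.0255266   1.15499965] [-177.015071      0.5455994   -90.68581259] 0.99598828125
```

View pics/top0.png

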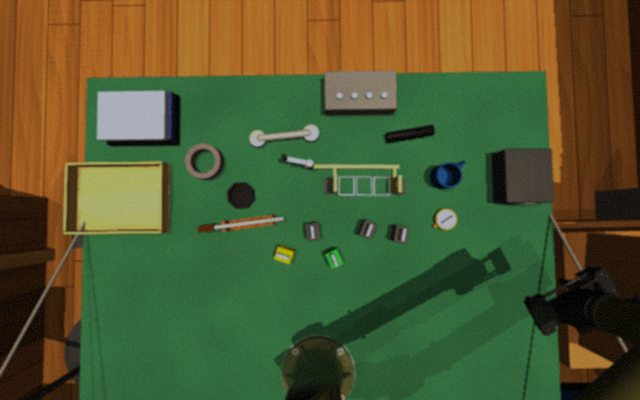

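View pics/scene0.png

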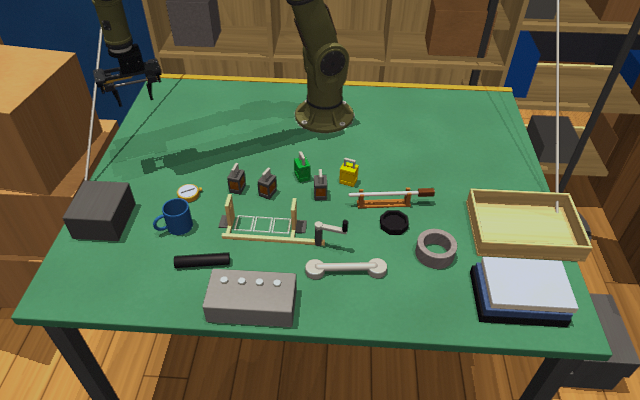

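The top view shows dark lanterns at about (312,231), (367,229) and (401,233). The rack is at (365,185), the keeper at (297,160) and the bar at (240,224) with its grip at (207,228). The scene view agrees, and the green and yellow lanterns are decoys.

```bash
cat > h.py <<'E'
import numpy as np,cv2,pickle
from scipy.spatial.transform import Rotation as R
from cell import get_obs, eyes, env
def Rm(a): return R.from_euler('xyz',a,degrees=True).as_matrix()
def cam(n,save=None):
    c=eyes.read_camera(n)
    if save: pickle.dump(c,open(save,'wb'))
    return prep(c)
def prep(c):
    c['Rw']=Rm(c['rotation']); v,u=np.mgrid[0:400,0:640]; z=c['depth']
    p=np.stack([(u-c['cx'])/c['fx']*z,(v-c['cy'])/c['fy']*z,z],-1)
    c['P']=p@c['Rw'].T+np.array(c['origin']); c['P'][z==0]=np.nan
    return c
def ray(c,u,v,h):
    d=np.stack([(np.asarray(u,float)-c['cx'])/c['fx'],(np.asarray(v,float)-c['cy'])/c['fy'],np.ones(np.shape(u))],-1)@c['Rw'].T
    o=np.array(c['origin']); return (o+d*((h-o[2])/d[...,2])[...,None])
def proj(c,p):
    q=(np.asarray(p)-np.array(c['origin']))@c['Rw']
    return np.stack([c['fx']*q[...,0]/q[...,2]+c['cx'],c['fy']*q[...,1]/q[...,2]+c['cy']],-1)
E
python3 - <<'E'
from h import *
T=prep(pickle.load(open('pics/top0.pkl','rb')));S=prep(pickle.load(open('pics/scene0.pkl','rb')))
for c,n in((T,'top'),(S,'scene')):
    z=c['P'][:,:,2]; print(n,np.nanmedian(z[np.abs(z)<.02]))
    for (x,y) in [(0.45,0.05),(0.55,-.1)]: print(proj(c,[x,y,0]))
a=cv2.resize(T['frame'][140:270,190:420],None,fx=3.4,fy=3.4,interpolation=cv2.INTER_CUBIC)
cv2.imwrite('pics/tc.png',a[:,:,::-1])
a=cv2.resize(S['frame'][145:255,210:440],None,fx=3.4,fy=3.4,interpolation=cv2.INTER_CUBIC)
cv2.imwrite('pics/sc.png',a[:,:,::-1])
E
```

```text
top 0.000317034272475758
[299.95761452 227.77625663]
[346.585002   195.83927568]
scene 0.0014465161619088285
[332.77631499 197.78979508]
[282.12581114 217.98595229]
```

View pics/tc.png

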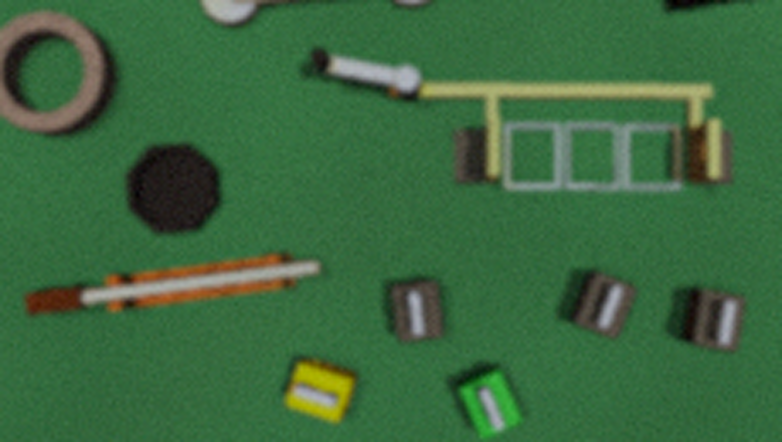

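View pics/sc.png

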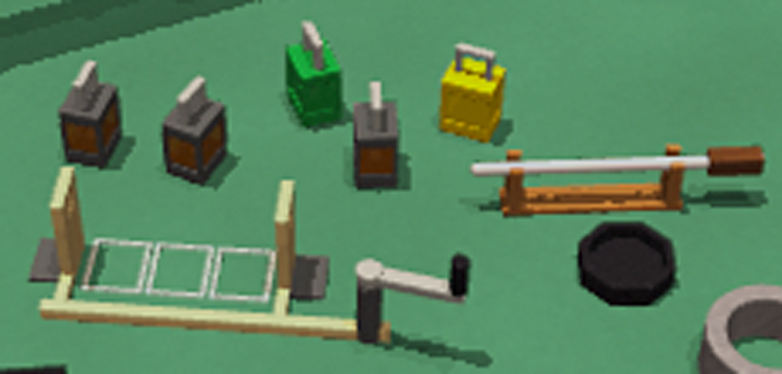

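The crops show the rack yawed slightly, with the entry bracket on the left in the top view. The keeper is open and the bar's grip points to +y. Next I measure these.

```bash
cat >> h.py <<'E'
def col(c): return cv2.cvtColor(c['frame'],cv2.COLOR_RGB2HSV)
def rect(p):
    (cx,cy),(w,h),a=cv2.minAreaRect(p.astype(np.float32)*1000); 
    return np.round([cx,cy,w,h,a],1)
def blobs(c,mask,minpx=8):
    n,l,s,_=cv2.connectedComponentsWithStats(mask.astype(np.uint8))
    return [l==i for i in range(1,n) if s[i,4]>=minpx]
E
python3 - <<'E'
from h import *
T=prep(pickle.load(open('pics/top0.pkl','rb')));S=prep(pickle.load(open('pics/scene0.pkl','rb')))
for n,c in (('T',T),('S',S)):
    P=c['P'];H=col(c)
    roi=(P[...,0]>.38)&(P[...,0]<.70)&(P[...,1]>-.30)&(P[...,1]<.36)
    print(n,'--- z>.03 blobs')
    for b in blobs(c,roi&(P[...,2]>.03)):
        p=P[b]; zt=np.percentile(p[:,2],97); top=p[p[:,2]>zt-.012]
        print(np.round(np.median(p,0)*1000),'ztop',round(zt*1000),'n',len(p),'rect all',rect(p[:,:2]),'top',rect(top[:,:2]),len(top),'hsv',np.median(H[b],0))
    w=roi&(H[...,1]<70)&(H[...,2]>110)&(P[...,2]<.012)
    print('white low')
    for b in blobs(c,w,20): print(rect(P[b][:,:2]),b.sum(), np.round(np.mean(P[b],0)*1000))
E
```

```text
T --- z>.03 blobs
[642. 310.  47.] ztop 52 n 282 rect all [651.7 320.7  55.8 100.9  73. ] top [649.9 320.   53.8 100.4  69.3] 250 hsv [ 13.   64.5 123.5]
[654.  46.  81.] ztop 115 n 191 rect all [651.8  49.   91.7  21.5  81.5] top [661.1  87.2  12.   13.6  88.5] 24 hsv [ 93.  18. 160.]
[583. -61.  94.] ztop 97 n 71 rect all [583.3 -62.    9.   47.8  89.3] top [583.3 -62.    9.   47.7  89.3] 68 hsv [ 34.  93. 153.]
[ 581. -247.   88.] ztop 97 n 121 rect all [ 580.4 -250.4    9.1   49.4   89.2] top [ 581.1 -250.3    9.1   48.1   89.3] 68 hsv [ 29. 102. 131.]
[466. 251.  51.] ztop 57 n 443 rect all [466.9 228.1  29.5 261.6   6.4] top [467.1 228.1  29.  261.6   6.4] 410 hsv [ 18.  56. 145.]
[ 446. -158.   65.] ztop 94 n 232 rect all [ 445.6 -159.4   40.6   49.6   66.5] top [ 445.7 -159.4    8.7   35.4   66.4] 39 hsv [25. 48. 81.]
[442.   6.  64.] ztop 95 n 222 rect all [442.3   7.5  49.6  39.8   5.8] top [441.8   7.7  33.    7.6   6.9] 34 hsv [23.  49.  78.5]
[ 431. -256.   65.] ztop 95 n 242 rect all [ 431.2 -258.6   40.6   49.6   78.9] top [ 431.1 -258.9    8.    35.4   79.1] 41 hsv [2
[... 1157 characters left out ...]
 229.7  38.  262.7   7.2] top [467.1 229.7  38.  262.7   7.2] 352 hsv [ 14.   53.5 131.5]
[ 589. -247.   72.] ztop 98 n 180 rect all [ 580.3 -250.    12.    55.9   89. ] top [ 579.2 -250.    12.    53.7   89.5] 60 hsv [ 19. 130. 121.]
[597. -59.  77.] ztop 98 n 139 rect all [582.8 -60.2  10.9  60.7  89.8] top [582.3 -60.5  10.5  59.8  89.7] 58 hsv [ 23. 109. 125.]
[655.  40.  81.] ztop 114 n 331 rect all [653.5  50.6  92.2  24.9  76.5] top [661.5  88.7  18.2  11.3   4.4] 32 hsv [20. 29. 94.]
[639. 315.  48.] ztop 52 n 312 rect all [649.  322.6  53.8 104.8  69.7] top [649.  322.6  53.8 104.8  69.7] 253 hsv [ 10.  32. 164.]
white low
[ 579.3 -156.4  168.    68.4   89. ] 354 [ 582. -155.    2.]
```

```bash
cat >> h.py <<'E'
def plan(*goals):
    """goals: (x_mm,y_mm,z_mm,yaw_deg); prints rows relative to the measured pose"""
    o=get_obs(); R0=Rm(o['tool_rot']); p0=np.array(o['tool_pos'])
    print('t',round(o['time_s'],2),'pos',np.round(p0*1000,1),np.round(o['tool_rot'],2),'F',np.round(o['force'],1),'w',round(o['grip_width']*1000,1),'gf',round(o['grasp_force'],1))
    for x,y,z,yaw in goals:
        d=R0.T@(np.array([x,y,z])/1000-p0)/.3
        w=R.from_matrix(R0.T@Rm([180,0,yaw])).as_rotvec()/np.pi
        print(np.round(np.r_[d,w],3).tolist())
E
cat > p.py <<'E'
import sys
from h import *
plan(*[tuple(map(float,a.split(','))) for a in sys.argv[1:]])
E
python3 p.py 445.6,-159,150,66.7 445.6,-159,36,66.7
python3 - <<'E'
from h import *
T=prep(pickle.load(open('pics/top0.pkl','rb')));S=prep(pickle.load(open('pics/scene0.pkl','rb')))
for c in(T,S):
    P=c['P'];H=col(c)
    m=(P[...,0]>.43)&(P[...,0]<.5)&(P[...,1]>.08)&(P[...,1]<.38)&(P[...,2]>.046)
    p=P[m]
    for lo,hi in((.08,.3),(.08,.4)):
        q=p[(p[:,1]>lo)&(p[:,1]<hi)];k=np.polyfit(q[:,1],q[:,0],1)
        print('dx/dy',k[0],'x@.2,.3,.33',np.polyval(k,[.2,.3,.33]),'y range',np.percentile(q[:,1],[.5,99.5]))
    red=m&(H[...,1]>120)&(P[...,1]>.28); print('grip',rect(P[red][:,:2]),np.median(P[red],0))
    k=(P[...,0]>.63)&(P[...,0]<.68)&(P[...,1]>-.02)&(P[...,1]<.11)&(P[...,2]>.09);print('knob',np.median(P[k],0))
E
```

```text
t 0.1 pos [ 289.9 -581.1  185.9] [-1.799e+02  1.000e-02  2.652e+01] F [-0.3  0.  -0.2] w 87.1 gf 0.0
[1.093, -1.027, 0.121, -0.001, -0.0, -0.223]
[1.093, -1.027, 0.501, -0.001, -0.0, -0.223]
dx/dy -0.11985602732264783 x@.2,.3,.33 [0.47054709 0.45856149 0.4549658 ] y range [0.09840832 0.29787438]
dx/dy -0.1183157142418445 x@.2,.3,.33 [0.47058519 0.45875361 0.45520414] y range [0.09845663 0.35686093]
grip [459.8 319.4  27.7  77.7   2.6] [0.454513   0.33247492 0.05413265]
knob [0.66030671 0.08690178 0.11335247]
dx/dy -0.11819979832583923 x@.2,.3,.33 [0.47079985 0.45897987 0.45543388] y range [0.1001816  0.29810969]
dx/dy -0.11821141068053276 x@.2,.3,.33 [0.47078485 0.45896371 0.45541736] y range [0.10180677 0.35897756]
grip [454.7 317.7  29.   80.1  10. ] [0.45721586 0.33080818 0.05435822]
knob [0.66458457 0.08885605 0.10674435]
```

Call:
servo_tool(
  series=[
    [[0.1,-0.1,0,0,0,-0.037,1],[0.2,-0.19,0,0,0,-0.074,1],[0.3,-0.28,0,0,0,-0.11,1],[0.4,-0.37,0,0,0,-0.15,1],[0.5,-0.47,0,0,0,-0.19,1],[0.6,-0.56,0.03,0,0,-0.223,1],[0.7,-0.66,0.05,0,0,-0.223,1],[0.8,-0.75,0.07,0,0,-0.223,1],[0.9,-0.85,0.1,0,0,-0.223,1],[0.9,-0.85,0.12,0,0,-0.223,1]],
  ],
)

```text
time_s: 0.93
tool_pos: [0.4207, -0.2241, 0.1504]
tool_rot: [-180.0, -0.2, 67.3]
force: [-0.0, -0.1, -0.0]
grip_width: 0.087
grasp_force: 0.0
```

```bash
python3 p.py 445.6,-159,150,66.7 445.6,-159,36,66.7
```

```text
t 0.93 pos [ 420.7 -224.1  150.4] [-179.98   -0.18   67.3 ] F [-0.  -0.1 -0. ] w 87.0 gf 0.0
[0.232, -0.007, 0.002, -0.0, -0.001, 0.003]
[0.231, -0.007, 0.382, -0.0, -0.001, 0.003]
```

Call:
servo_tool(
  series=[
    [[0.12,-0.003,0,0,0,0.003,1],[0.232,-0.007,0,0,0,0.003,1],[0.232,-0.007,0,0,0,0.003,1],[0.232,-0.007,0.1,0,0,0.003,1],[0.232,-0.007,0.2,0,0,0.003,1],[0.232,-0.007,0.25,0,0,0.003,1],[0.232,-0.007,0.3,0,0,0.003,1],[0.232,-0.007,0.35,0,0,0.003,1],[0.232,-0.007,0.38,0,0,0.003,1],[0.232,-0.007,0.38,0,0,0.003,1],[0.232,-0.007,0.38,0,0,0.003,1]],
  ],
)

```text
time_s: 1.85
tool_pos: [0.4433, -0.1682, 0.0367]
tool_rot: [-179.9, -0.0, 66.1]
force: [0.5, -0.3, 0.4]
grip_width: 0.087
grasp_force: 0.0
```

```bash
python3 p.py 445.6,-159,36,66.7
```

```text
t 1.85 pos [ 443.3 -168.2   36.7] [-1.7995e+02 -1.0000e-02  6.6120e+01] F [ 0.5 -0.3  0.4] w 87.0 gf 0.0
[0.031, -0.005, 0.002, -0.0, -0.0, -0.003]
```

Call:
servo_tool(
  series=[
    [[0.031,-0.005,0.002,0,0,-0.003,1],[0.031,-0.005,0.002,0,0,-0.003,1],[0.031,-0.005,0.002,0,0,-0.003,1],[0.031,-0.005,0.002,0,0,-0.003,0.4],[0.031,-0.005,0.002,0,0,-0.003,0.4],[0.031,-0.005,0.002,0,0,-0.003,0.4],[0.031,-0.005,0.002,0,0,-0.003,0.4],[0.031,-0.005,0.002,0,0,-0.003,0.4],[0.031,-0.005,0.002,0,0,-0.003,0.4],[0.031,-0.005,0.002,0,0,-0.003,0.4]],
  ],
  grip_force=15,
)

```text
time_s: 2.68
tool_pos: [0.4459, -0.1592, 0.0362]
tool_rot: [-180.0, 0.0, 66.6]
force: [0.6, 0.9, 0.1]
grip_width: 0.0483
grasp_force: 0.0
```

```bash
python3 p.py 470,-156,36,89.3 581.5,-156,36,89.3
```

```text
t 2.68 pos [ 445.9 -159.2   36.2] [-1.800e+02  1.000e-02  6.665e+01] F [0.6 0.9 0.1] w 48.3 gf 0.0
[0.042, 0.07, 0.001, -0.0, 0.0, -0.126]
[0.189, 0.411, 0.001, -0.0, 0.0, -0.126]
```

Call:
servo_tool(
  series=[
    [[0,0,0,0,0,0,0.3],[0,0,0,0,0,0,0.3],[0,0,0,0,0,0,0.3],[0,0,0,0,0,0,0.3]],
  ],
)

```text
time_s: 3.02
tool_pos: [0.4457, -0.159, 0.0361]
tool_rot: [-180.0, 0.0, 66.7]
force: [0.2, -0.8, 0.3]
grip_width: 0.0363
grasp_force: 14.9
```

```bash
python3 - <<'E'
from h import *
c=cam('scene'); print(get_obs()['grip_width'],get_obs()['grasp_force'])
a=cv2.resize(c['frame'][100:260,180:400],None,fx=3,fy=3,interpolation=cv2.INTER_CUBIC)
cv2.imwrite('pics/s1.png',a[:,:,::-1])
E
```

```text
0.03602333468886984 14.901028572348878
```

View pics/s1.png

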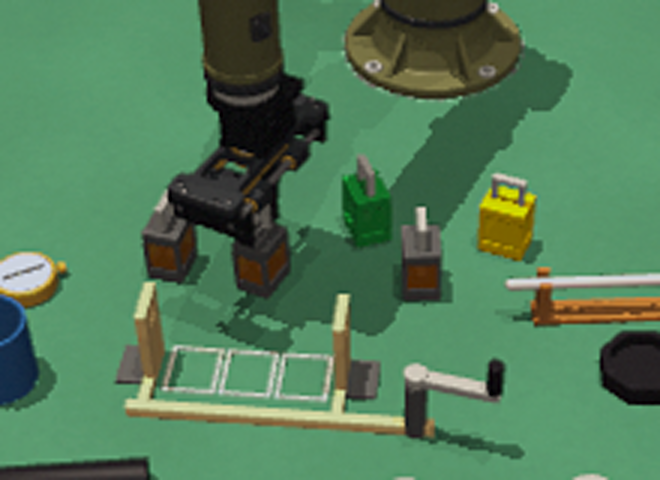

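The picture shows the gripper astride the lantern at about (265,240). The 36 mm opening matches the handle rather than the 50 mm body, so I check the finger heights.

```bash
python3 - <<'E'
from h import *
c=cam('scene');P=c['P'];H=col(c)
# crop px -> full: u=180+x/3, v=100+y/3
for x,y in [(262,260),(272,210),(265,222),(272,232),(245,222),(215,215),(230,200),(190,195),(250,160)]:
    v,u=100+y//3,180+x//3; print((x,y),np.round(P[v,u]*1000),c['frame'][v,u])
m=(P[...,0]>.38)&(P[...,0]<.55)&(abs(P[...,1]+.159)<.03)
for z in range(0,200,10):
    q=P[m&(P[...,2]>z/1000)&(P[...,2]<z/1000+.01)]
    if len(q): print(z,len(q),np.round(q.min(0)*1000),np.round(q.max(0)*1000))
E
```

```text
(262, 260) [ 475. -153.   60.] [37 36 36]
(272, 210) [ 430. -148.   86.] [29 27 25]
(265, 222) [ 434. -154.   73.] [91 87 80]
(272, 232) [ 437. -148.   64.] [40 36 36]
(245, 222) [ 474. -168.  107.] [4 5 8]
(215, 215) [ 534. -184.  169.] [12 12 11]
(230, 200) [ 532. -169.  187.] [62 59 57]
(190, 195) [ 530. -206.  187.] [64 61 61]
(250, 160) [ 468. -158.  183.] [22 21 23]
0 314 [ 381. -189.    0.] [ 550. -129.    9.]
10 51 [ 431. -187.   11.] [ 477. -132.   19.]
20 51 [ 432. -186.   20.] [ 474. -132.   30.]
30 46 [ 426. -185.   30.] [ 475. -132.   40.]
40 41 [ 427. -187.   40.] [ 478. -131.   50.]
50 38 [ 427. -187.   50.] [ 478. -133.   60.]
60 109 [ 426. -185.   60.] [ 479. -132.   70.]
70 24 [ 425. -181.   71.] [ 478. -142.   80.]
80 24 [ 424. -171.   80.] [ 476. -141.   89.]
90 31 [ 424. -170.   90.] [ 476. -142.   99.]
100 15 [ 421. -169.  100.] [ 476. -141.  109.]
110 10 [ 423. -168.  111.] [ 477. -141.  116.]
120 8 [ 421. -156.  120.] [ 427. -138.  130.]
130 7 [ 424. -152.  131.] [ 429. -145.  139.]
140 25 [ 423. -187.  140.] [ 539. -139.  150.]
150 76 [ 427. -187.  150.] [ 539. -129.  160.]
160 117 [ 423. -189.  160.] [ 541. -129.  170.]
170 86 [ 436. -189.  170.] [ 547. -130.  180.]
180 201 [ 431. -189.  180.] [ 548. -130.  190.]
190 63 [ 426. -189.  190.] [ 533. -129.  200.]
```

Call:
servo_tool(
  series=[
    [[0,0,0,0,0,0,1],[0,0,0,0,0,0,1],[0,0,0,0,0,0,1],[0,0,0,0,0,0,1],[0,0,0,0,0,0,1],[0,0,0,0,0,0,1],[0,0,0,0,0,0,1],[0,0,0,0,0,0,1]],
  ],
)

```text
time_s: 3.78
tool_pos: [0.446, -0.1591, 0.0363]
tool_rot: [180.0, 0.0, 66.7]
force: [0.2, 1.5, -0.5]
grip_width: 0.081
grasp_force: 0.0
```

```bash
python3 - <<'E'
from h import *
c=cam('scene');P=c['P'];H=col(c)
o=get_obs();print(o['tool_pos'],o['grip_width'],o['force'])
a=cv2.resize(c['frame'][140:205,230:300],None,fx=8,fy=8,interpolation=cv2.INTER_NEAREST)
z=c['P'][140:205,230:300,2]; b=cv2.applyColorMap(cv2.resize(np.uint8(np.clip(z*1250,0,255)),None,fx=8,fy=8,interpolation=cv2.INTER_NEAREST),cv2.COLORMAP_JET)
cv2.imwrite('pics/s2.png',cv2.resize(np.hstack([a[:,:,::-1],b]),(800,372)))
# finger positions in tool frame
R0=Rm(o['tool_rot']);q=(P-o['tool_pos'])@R0*1000
m=(abs(q[...,0])<14)&(abs(q[...,1])>40)&(abs(q[...,1])<62)
for s in(1,-1):
    mm=m&(q[...,1]*s>0)
    for z in range(-120,40,10):
        k=mm&(q[...,2]>=z)&(q[...,2]<z+10)
        if k.sum():print(s,z,k.sum(),np.round(np.median(q[k],0)),np.median(c['frame'][k],0))
E
```

```text
[ 0.44600046 -0.15908969  0.03624957] 0.08325939629638236 [ 0.61709389  0.39346254 -0.79189929]
1 -70 12 [  2.  52. -66.] [12.  11.5 12. ]
1 -60 17 [  1.  49. -55.] [10.  9. 10.]
1 -50 18 [ -3.  49. -44.] [11.   8.  11.5]
1 -40 2 [  1.  49. -39.] [15.5 21.  18.5]
1 20 2 [ 2. 47. 29.] [38.  68.  47.5]
1 30 40 [ 2. 51. 35.] [40.5 74.5 52. ]
-1 -120 8 [  10.  -48. -114.] [20.5 21.  22.5]
-1 -110 10 [   5.  -47. -104.] [13.5 14.5 16.5]
-1 -100 6 [  1. -46. -96.] [16.5 15.  11.5]
-1 -90 6 [  2. -46. -85.] [20.5 19.  19. ]
-1 -80 9 [  7. -46. -76.] [27. 27. 26.]
-1 -70 10 [  4. -43. -66.] [19. 18. 16.]
-1 -60 13 [  4. -44. -57.] [20. 20. 19.]
-1 -50 17 [  3. -43. -45.] [18. 15. 16.]
-1 -40 5 [ -2. -42. -38.] [17. 14. 16.]
-1 30 13 [  8. -53.  35.] [45. 83. 58.]<stdin>:5: RuntimeWarning: invalid value encountered in cast
```

View pics/s2.png

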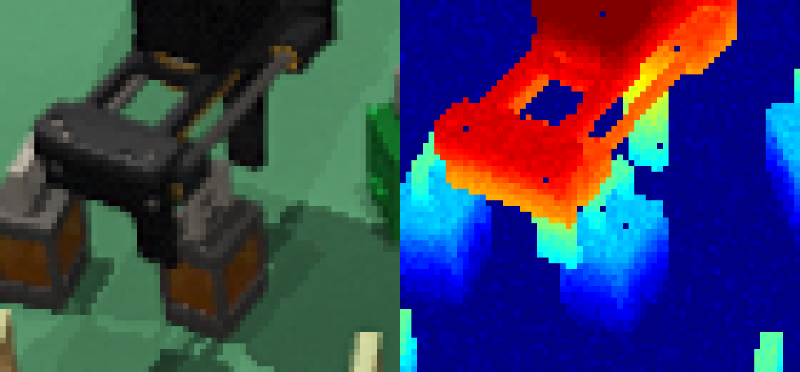

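The close-up shows the finger ends at about (160,250) and (250,160), roughly 38 mm above the reported TCP. The opened fingers are above the lantern body, and the gripper body is also about 38 mm higher than reported. I trust the camera, because the lantern heights fit their stated sizes, and I descend slowly while watching the force.

Call:
servo_tool(
  series=[
    [[0,0,0.02,0,0,0,1],[0,0,0.04,0,0,0,1],[0,0,0.06,0,0,0,1],[0,0,0.08,0,0,0,1],[0,0,0.1,0,0,0,1],[0,0,0.12,0,0,0,1],[0,0,0.12,0,0,0,1],[0,0,0.12,0,0,0,1]],
  ],
)

```text
time_s: 4.5
tool_pos: [0.4456, -0.1589, -0.0003]
tool_rot: [-179.9, -0.0, 66.7]
force: [-0.4, 0.2, 0.1]
grip_width: 0.0867
grasp_force: 0.0
```

```bash
python3 - <<'E'
from h import *
o=get_obs();print(o['tool_pos'],o['tool_rot'],o['grip_width'],o['force'])
for n in('scene','top'):
    c=cam(n);P=c['P']
    R0=Rm(o['tool_rot']);q=(P-o['tool_pos'])@R0*1000
    for s in(1,-1):
        mm=(abs(q[...,0])<16)&(abs(q[...,1])<62)&(q[...,1]*s>38)&(P[...,2]>.01)&(q[...,2]>-80)
        k=q[mm]
        if len(k):print(n,s,len(k),'low end z',np.sort(k[:,2])[-6:].round(1),'xrange',np.percentile(k[:,0],[3,50,97]).round(1),'yr',np.percentile(k[:,1],[3,50,97]).round(1))
E
```

```text
[ 4.45581870e-01 -1.58872423e-01 -2.78339123e-04] [-1.79936522e+02 -4.42384441e-03  6.66679732e+01] 0.0867473401733312 [-0.38224547  0.1966861   0.10337884]
scene 1 54 low end z [-40.6 -40.6 -40.2 -40.1 -38.9 -36.9] xrange [-13.9   0.7  10.9] yr [42.9 51.7 56.8]
scene -1 49 low end z [-46.  -44.9 -44.3 -39.3 -38.4 -38.2] xrange [-12.7   4.3  10.4] yr [-53.3 -46.7 -40.7]
```

Call:
servo_tool(
  series=[
    [[0,0,0,0,0,0,0.4],[0,0,0,0,0,0,0.4],[0,0,0,0,0,0,0.4],[0,0,0,0,0,0,0.4],[0,0,0,0,0,0,0.4],[0,0,0,0,0,0,0.4],[0,0,0,0,0,0,0.4],[0,0,0,0,0,0,0.4],[0,0,0,0,0,0,0.4],[0,0,0,0,0,0,0.4]],
  ],
)

```text
time_s: 5.43
tool_pos: [0.4455, -0.1588, 0.0002]
tool_rot: [-179.9, 0.0, 66.7]
force: [-1.9, 0.9, 2.5]
grip_width: 0.0499
grasp_force: 15.0
```

```bash
python3 p.py 470,-156,0,89.3 581.5,-156,0,89.3
```

```text
t 5.43 pos [ 4.455e+02 -1.588e+02  2.000e-01] [-1.7994e+02  1.0000e-02  6.6660e+01] F [-1.9  0.9  2.5] w 49.9 gf 15.0
[0.041, 0.071, 0.001, -0.0, -0.0, -0.126]
[0.188, 0.413, 0.0, -0.0, -0.0, -0.126]
```

Call:
servo_tool(
  series=[
    [[0.02,0.035,0,0,0,-0.035,0.4],[0.041,0.071,0,0,0,-0.065,0.4],[0.06,0.11,0,0,0,-0.095,0.4],[0.08,0.15,0,0,0,-0.126,0.4],[0.095,0.19,0,0,0,-0.126,0.4],[0.11,0.23,0,0,0,-0.126,0.4],[0.128,0.27,0,0,0,-0.126,0.4],[0.145,0.31,0,0,0,-0.126,0.4],[0.162,0.35,0,0,0,-0.126,0.4],[0.18,0.39,0,0,0,-0.126,0.4],[0.188,0.413,0,0,0,-0.126,0.4],[0.188,0.413,0,0,0,-0.126,0.4]],
  ],
)

```text
time_s: 6.43
tool_pos: [0.584, -0.1564, 0.0002]
tool_rot: [179.9, -0.0, 89.4]
force: [1.3, 0.8, -0.0]
grip_width: 0.0498
grasp_force: 15.0
```

Call:
servo_tool(
  series=[
    [[0,0,0,0,0,0,0.4],[0,0,0,0,0,0,0.4],[0,0,0,0,0,0,0.4]],
  ],
)

```text
time_s: 6.68
tool_pos: [0.5818, -0.1564, 0.0002]
tool_rot: [180.0, 0.0, 89.3]
force: [0.9, 0.3, -1.1]
grip_width: 0.0499
grasp_force: 15.0
```

```bash
python3 p.py 581.5,-156,0,89.3
```

```text
t 6.68 pos [ 5.818e+02 -1.564e+02  2.000e-01] [1.7999e+02 1.0000e-02 8.9330e+01] F [ 0.9  0.3 -1.1] w 49.9 gf 15.0
[0.001, -0.001, 0.001, 0.0, 0.0, 0.0]
```

Call:
servo_tool(
  series=[
    [[0,0,0,0,0,0,1],[0,0,0,0,0,0,1],[0,0,0,0,0,0,1],[0,0,0,0,0,0,1],[0,0,0,0,0,0,1],[0,0,0,0,0,0,1],[0,0,0,0,0,0,1],[0,0,0,0,0,0,1],[0,0,-0.1,0,0,0,1],[0,0,-0.2,0,0,0,1],[0,0,-0.3,0,0,0,1],[0,0,-0.3,0,0,0,1]],
  ],
)

```text
time_s: 7.68
tool_pos: [0.5865, -0.1571, 0.0969]
tool_rot: [179.4, 0.2, 89.3]
force: [0.7, -0.2, 0.4]
grip_width: 0.0874
grasp_force: 0.0
```

```bash
python3 p.py 441.9,7.7,90,96
```

```text
t 7.68 pos [ 586.5 -157.1   96.9] [179.42   0.18  89.34] F [ 0.7 -0.2  0.4] w 87.4 gf 0.0
[0.544, -0.489, 0.016, 0.003, 0.001, -0.037]
```

Call:
servo_tool(
  series=[
    [[0.1,-0.09,0,0,0,0,1],[0.2,-0.18,0,0,0,-0.02,1],[0.3,-0.27,0,0,0,-0.037,1],[0.4,-0.36,0,0,0,-0.037,1],[0.5,-0.44,0,0,0,-0.037,1],[0.541,-0.472,0,0,0,-0.037,1],[0.541,-0.472,0,0,0,-0.037,1],[0.541,-0.472,0,0,0,-0.037,1],[0.541,-0.472,0,0,0,-0.037,1]],
  ],
)

```text
time_s: 8.43
tool_pos: [0.4432, 0.0065, 0.0905]
tool_rot: [179.9, 0.0, 95.9]
force: [0.8, 0.2, -0.4]
grip_width: 0.0873
grasp_force: 0.0
```

```bash
python3 p.py 441.9,7.7,0,96; python3 - <<'E'
from h import *
c=cam('scene');P=c['P']
roi=(P[...,0]>.40)&(P[...,0]<.63)&(P[...,1]>-.30)&(P[...,1]<.06)&(P[...,2]>.055)&(P[...,2]<.2)
for b in blobs(c,roi,20):
    p=P[b]; t=p[(p[:,2]>.084)&(p[:,2]<.1)]; print(np.median(p,0).round(3),rect(p[:,:2]),rect(t[:,:2]) if len(t)>3 else '')
E
```

```text
t 8.43 pos [443.2   6.5  90.5] [1.7994e+02 4.0000e-02 9.5940e+01] F [ 0.8  0.2 -0.4] w 87.3 gf 0.0
[0.005, -0.004, 0.302, 0.0, 0.0, -0.0]
[ 0.439 -0.256  0.066] [ 431.1 -257.6   43.2   53.5   79.9] [ 430.9 -258.1    8.6   34.    77.5]
[0.461 0.01  0.068] [472.    9.1 115.3  53.1   4.1] [456.2   9.2   4.7   3.5  30.7]
[ 0.587 -0.248  0.085] [ 580.2 -249.7   13.1   54.3   87.8] [ 580.2 -250.2   12.1   54.3   87.8]
[ 0.589 -0.155  0.066] [ 580.1 -156.5   40.    56.6   89.7] [ 580.4 -156.5    8.3   40.4   88.2]
[ 0.594 -0.059  0.089] [584.3 -60.1  10.5  56.2  88.5] [583.1 -60.2  10.4  53.9  88.5]
```

Lantern B is on the middle mark. I descend on A and grip.

Call:
servo_tool(
  series=[
    [[0.003,-0.002,0.08,0,0,0,1],[0.003,-0.002,0.16,0,0,0,1],[0.003,-0.002,0.22,0,0,0,1],[0.003,-0.002,0.28,0,0,0,1],[0.003,-0.002,0.3,0,0,0,1],[0.003,-0.002,0.3,0,0,0,1],[0.003,-0.002,0.3,0,0,0,0.4],[0.003,-0.002,0.3,0,0,0,0.4],[0.003,-0.002,0.3,0,0,0,0.4],[0.003,-0.002,0.3,0,0,0,0.4],[0.003,-0.002,0.3,0,0,0,0.4],[0.003,-0.002,0.3,0,0,0,0.4]],
  ],
)

```text
time_s: 9.48
tool_pos: [0.442, 0.0082, 0.0007]
tool_rot: [180.0, 0.0, 96.0]
force: [-0.3, -0.3, -0.4]
grip_width: 0.0549
grasp_force: 0.0
```

Call:
servo_tool(
  series=[
    [[0,0,0,0,0,0,0.4],[0,0,0,0,0,0,0.4],[0,0,0,0,0,0,0.4],[0,0,0,0,0,0,0.4],[0,0,0,0,0,0,0.4]],
  ],
)

```text
time_s: 9.9
tool_pos: [0.4416, 0.0083, 0.0005]
tool_rot: [-180.0, 0.0, 96.0]
force: [-1.5, -1.1, 6.1]
grip_width: 0.0498
grasp_force: 15.0
```

```bash
python3 p.py 455,-100,1,89.3 582.2,-100,1,89.3
```

```text
t 9.9 pos [441.6   8.3   0.5] [-1.7998e+02  2.0000e-02  9.6000e+01] F [-1.5 -1.1  6.1] w 49.8 gf 15.0
[-0.364, 0.007, -0.002, -0.0, 0.0, 0.037]
[-0.408, 0.428, -0.002, -0.0, 0.0, 0.037]
```

Call:
servo_tool(
  series=[
    [[-0.012,0.05,0,0,0,0.01,0.4],[-0.024,0.1,0,0,0,0.02,0.4],[-0.036,0.145,0,0,0,0.03,0.4],[-0.048,0.191,0,0,0,0.037,0.4],[-0.1,0.186,0,0,0,0.037,0.4],[-0.15,0.181,0,0,0,0.037,0.4],[-0.2,0.175,0,0,0,0.037,0.4],[-0.25,0.17,0,0,0,0.037,0.4],[-0.3,0.165,0,0,0,0.037,0.4],[-0.34,0.16,0,0,0,0.037,0.4],[-0.379,0.156,0,0,0,0.037,0.4],[-0.379,0.156,0,0,0,0.037,0.4]],
  ],
)

```text
time_s: 10.9
tool_pos: [0.5001, -0.1028, 0.0001]
tool_rot: [180.0, 0.1, 89.2]
force: [-0.7, -2.2, 0.2]
grip_width: 0.0501
grasp_force: 15.0
```

Call:
servo_tool(
  series=[
    [[0,0,0,0,0,0,0.4],[0,0,0,0,0,0,0.4],[0,0,0,0,0,0,0.4]],
  ],
)

```text
time_s: 11.15
tool_pos: [0.4999, -0.0995, 0.0001]
tool_rot: [-180.0, 0.0, 89.4]
force: [-1.1, -0.3, -0.9]
grip_width: 0.0498
grasp_force: 15.0
```

```bash
python3 p.py 582.2,-100,1,89.3
```

```text
t 11.15 pos [ 4.999e+02 -9.950e+01  1.000e-01] [-1.7998e+02  2.0000e-02  8.9390e+01] F [-1.1 -0.3 -0.9] w 49.8 gf 15.0
[0.001, 0.274, -0.003, -0.0, 0.0, 0.001]
```

Call:
servo_tool(
  series=[
    [[0,0.04,0,0,0,0,0.4],[0,0.08,0,0,0,0,0.4],[0,0.12,0,0,0,0,0.4],[0,0.16,0,0,0,0,0.4],[0,0.2,0,0,0,0,0.4],[0,0.235,0,0,0,0,0.4],[0,0.26,0,0,0,0,0.4],[0,0.274,0,0,0,0,0.4],[0,0.274,0,0,0,0,0.4],[0,0.274,0,0,0,0,0.4],[0,0.274,0,0,0,0,0.4],[0,0.274,0,0,0,0,0.4]],
  ],
)

```text
time_s: 12.15
tool_pos: [0.5817, -0.1008, -0.0]
tool_rot: [-180.0, 0.0, 89.3]
force: [0.5, -0.5, -2.7]
grip_width: 0.0499
grasp_force: 15.0
```

Call:
servo_tool(
  series=[
    [[0,0,0,0,0,0,1],[0,0,0,0,0,0,1],[0,0,0,0,0,0,1],[0,0,0,0,0,0,1],[0,0,0,0,0,0,1],[0,0,0,0,0,0,1],[0,0,0,0,0,0,1],[0,0,0,0,0,0,1],[0,0,-0.1,0,0,0,1],[0,0,-0.2,0,0,0,1],[0,0,-0.3,0,0,0,1],[0,0,-0.3,0,0,0,1]],
  ],
)

```text
time_s: 13.15
tool_pos: [0.5867, -0.101, 0.0967]
tool_rot: [179.4, 0.1, 89.3]
force: [0.5, -0.6, -0.2]
grip_width: 0.0868
grasp_force: 0.0
```

Call:
servo_tool(
  series=[
    [[0,0,0,0,0,0,1],[0,0,0,0,0,0,1],[0,0,0,0,0,0,1]],
  ],
)

```text
time_s: 13.4
tool_pos: [0.5812, -0.1008, 0.0889]
tool_rot: [-179.9, -0.0, 89.3]
force: [-0.0, 0.4, 0.3]
grip_width: 0.0874
grasp_force: 0.0
```

```bash
python3 p.py 430.7,-258.5,90,78.8
```

```text
t 13.4 pos [ 581.2 -100.8   88.9] [-1.7987e+02 -2.0000e-02  8.9330e+01] F [-0.   0.4  0.3] w 87.4 gf 0.0
[-0.531, -0.496, -0.003, -0.001, -0.0, 0.059]
```

Call:
servo_tool(
  series=[
    [[-0.1,-0.09,0,0,0,0,1],[-0.2,-0.18,0,0,0,0.02,1],[-0.3,-0.27,0,0,0,0.04,1],[-0.39,-0.36,0,0,0,0.059,1],[-0.48,-0.44,0,0,0,0.059,1],[-0.531,-0.496,0,0,0,0.059,1],[-0.531,-0.496,0,0,0,0.059,1],[-0.531,-0.496,0,0,0,0.059,1],[-0.531,-0.496,0,0,0,0.059,1],[-0.531,-0.496,0,0,0,0.059,1]],
  ],
)

```text
time_s: 14.23
tool_pos: [0.4325, -0.2568, 0.0898]
tool_rot: [-180.0, -0.1, 78.9]
force: [0.1, 0.3, 1.1]
grip_width: 0.0871
grasp_force: 0.0
```

```bash
python3 p.py 430.7,-258.5,0,78.8; python3 - <<'E'
from h import *
c=cam('scene');P=c['P']
roi=(P[...,0]>.40)&(P[...,0]<.63)&(P[...,1]>-.30)&(P[...,1]<.06)&(P[...,2]>.055)&(P[...,2]<.2)
for b in blobs(c,roi,20):
    p=P[b]; t=p[(p[:,2]>.084)&(p[:,2]<.1)]; print(np.median(p,0).round(3),rect(p[:,:2]),rect(t[:,:2]) if len(t)>3 else '')
E
```

```text
t 14.23 pos [ 432.5 -256.8   89.8] [-1.7998e+02 -6.0000e-02  7.8860e+01] F [0.1 0.3 1.1] w 87.1 gf 0.0
[-0.007, -0.005, 0.299, -0.0, -0.0, 0.0]
[ 0.447 -0.259  0.073] [ 462.9 -260.3   46.1  115.8   86.3] [ 432.5 -259.4    9.7   36.5   75.4]
[ 0.59  -0.248  0.084] [ 580.3 -249.6   12.4   57.2   88. ] [ 578.7 -249.9   10.8   54.    89.1]
[ 0.59  -0.154  0.065] [ 582.3 -156.4   40.3   55.1   89.7] [ 579.9 -156.6   41.4    9.7    0.6]
[ 0.589 -0.098  0.065] [583.2 -99.6  39.5  56.4  89.2] [ 5.829e+02 -9.970e+01  3.660e+01  7.600e+00  1.000e-01]
[ 0.593 -0.059  0.09 ] [582.7 -60.2  10.6  56.9  88.9] [582.7 -60.4  10.2  56.8  89. ]
```

Call:
servo_tool(
  series=[
    [[-0.004,-0.003,0.08,0,0,0,1],[-0.004,-0.003,0.16,0,0,0,1],[-0.004,-0.003,0.22,0,0,0,1],[-0.004,-0.003,0.28,0,0,0,1],[-0.004,-0.003,0.3,0,0,0,1],[-0.004,-0.003,0.3,0,0,0,1],[-0.004,-0.003,0.3,0,0,0,0.4],[-0.004,-0.003,0.3,0,0,0,0.4],[-0.004,-0.003,0.3,0,0,0,0.4],[-0.004,-0.003,0.3,0,0,0,0.4],[-0.004,-0.003,0.3,0,0,0,0.4],[-0.004,-0.003,0.3,0,0,0,0.4]],
  ],
)

```text
time_s: 15.28
tool_pos: [0.4308, -0.2596, 0.0007]
tool_rot: [180.0, 0.0, 78.7]
force: [0.1, 0.3, 0.1]
grip_width: 0.0549
grasp_force: 0.0
```

Call:
servo_tool(
  series=[
    [[0,0,0,0,0,0,0.4],[0,0,0,0,0,0,0.4],[0,0,0,0,0,0,0.4],[0,0,0,0,0,0,0.4],[0,0,0,0,0,0,0.4]],
  ],
)

```text
time_s: 15.7
tool_pos: [0.4303, -0.2595, 0.0005]
tool_rot: [-180.0, 0.0, 78.7]
force: [-2.8, 0.6, 5.6]
grip_width: 0.0496
grasp_force: 15.0
```

```bash
python3 p.py 500,-212,0,89.3 580.8,-212,0,89.3
```

```text
t 15.7 pos [ 430.3 -259.5    0.5] [-1.7997e+02  2.0000e-02  7.8710e+01] F [-2.8  0.6  5.6] w 49.6 gf 15.0
[0.201, 0.197, 0.002, -0.0, 0.0, -0.059]
[0.253, 0.461, 0.001, -0.0, 0.0, -0.059]
```

Call:
servo_tool(
  series=[
    [[0.04,0.04,0,0,0,-0.012,0.4],[0.08,0.08,0,0,0,-0.024,0.4],[0.12,0.12,0,0,0,-0.036,0.4],[0.16,0.16,0,0,0,-0.048,0.4],[0.201,0.2,0,0,0,-0.059,0.4],[0.209,0.24,0,0,0,-0.059,0.4],[0.217,0.28,0,0,0,-0.059,0.4],[0.225,0.32,0,0,0,-0.059,0.4],[0.233,0.36,0,0,0,-0.059,0.4],[0.241,0.4,0,0,0,-0.059,0.4],[0.249,0.44,0,0,0,-0.059,0.4],[0.253,0.461,0,0,0,-0.059,0.4]],
  ],
)

```text
time_s: 16.7
tool_pos: [0.5825, -0.21, 0.0004]
tool_rot: [-179.9, -0.1, 89.5]
force: [-6.8, 0.6, 10.5]
grip_width: 0.0498
grasp_force: 15.0
```

Call:
servo_tool(
  series=[
    [[0,0,0,0,0,0,0.4],[0,0,0,0,0,0,0.4],[0,0,0,0,0,0,0.4],[0,0,0,0,0,0,0.4]],
  ],
)

```text
time_s: 17.03
tool_pos: [0.5834, -0.21, 0.0005]
tool_rot: [179.8, -0.1, 89.5]
force: [3.0, 1.6, 2.3]
grip_width: 0.0502
grasp_force: 15.0
```

Call:
servo_tool(
  series=[
    [[0,0,0,0,0,0,1],[0,0,0,0,0,0,1],[0,0,0,0,0,0,1],[0,0,0,0,0,0,1],[0,0,0,0,0,0,1],[0,0,0,0,0,0,1],[0,0,0,0,0,0,1],[0,0,0,0,0,0,1],[0,0,-0.1,0,0,0,1],[0,0,-0.2,0,0,0,1],[0,0,-0.3,0,0,0,1],[0,0,-0.4,0,0,0,1]],
  ],
)

```text
time_s: 18.03
tool_pos: [0.5808, -0.2118, 0.1215]
tool_rot: [-180.0, -0.0, 89.3]
force: [0.3, -0.5, -0.5]
grip_width: 0.0867
grasp_force: 0.0
```

Call:
servo_tool(
  series=[
    [[0,0,0,0,0,0,1],[0,0,0,0,0,0,1],[0,0,0,0,0,0,1]],
  ],
)

```text
time_s: 18.28
tool_pos: [0.5806, -0.212, 0.1199]
tool_rot: [-180.0, 0.0, 89.3]
force: [0.7, -0.2, -1.2]
grip_width: 0.0871
grasp_force: 0.0
```

```bash
python3 p.py 457.5,200,120,96.8
```

```text
t 18.28 pos [ 580.6 -212.   119.9] [-1.7997e+02  1.0000e-02  8.9330e+01] F [ 0.7 -0.2 -1.2] w 87.1 gf 0.0
[1.368, -0.426, -0.0, -0.0, 0.0, -0.041]
```

Call:
servo_tool(
  series=[
    [[0.1,-0.03,0,0,0,0,1],[0.2,-0.06,0,0,0,-0.01,1],[0.3,-0.1,0,0,0,-0.02,1],[0.4,-0.13,0,0,0,-0.041,1],[0.5,-0.16,0,0,0,-0.041,1],[0.6,-0.2,0,0,0,-0.041,1],[0.7,-0.23,0,0,0,-0.041,1],[0.8,-0.26,0,0,0,-0.041,1],[0.9,-0.3,0,0,0,-0.041,1],[1.0,-0.33,0,0,0,-0.041,1],[1.0,-0.33,0,0,0,-0.041,1],[1.0,-0.33,0,0,0,-0.041,1]],
  ],
)

```text
time_s: 19.28
tool_pos: [0.4839, 0.0908, 0.1191]
tool_rot: [-179.9, 0.0, 97.0]
force: [0.2, -0.1, -0.9]
grip_width: 0.087
grasp_force: 0.0
```

```bash
python3 p.py 454.8,334,60,96.8;  python3 - <<'E'
from h import *
for n in('scene','top'):
    c=cam(n,f'pics/{n}3.pkl');P=c['P']
    roi=(P[...,0]>.50)&(P[...,0]<.63)&(P[...,1]>-.30)&(P[...,1]<-.03)&(P[...,2]>.055)&(P[...,2]<.12)
    for b in blobs(c,roi,20):
        p=P[b]; t=p[(p[:,2]>.084)&(p[:,2]<.1)]; print(n,np.median(p,0).round(3),rect(p[:,:2]),rect(t[:,:2]) if len(t)>3 else '')
E
```

```text
t 19.28 pos [483.9  90.8 119.1] [-1.7988e+02  1.0000e-02  9.6970e+01] F [ 0.2 -0.1 -0.9] w 87.0 gf 0.0
[0.816, 0.002, 0.197, -0.001, 0.0, 0.001]
scene [ 0.589 -0.248  0.086] [ 579.4 -249.9   12.1   52.7   88.3] [ 579.1 -249.9   11.3   52.1   89.1]
scene [ 0.591 -0.206  0.066] [ 582.4 -208.9   41.2   57.4   89.9] [ 582.2 -209.2   40.1    9.6    0. ]
scene [ 0.591 -0.155  0.065] [ 582.4 -156.7   40.2   54.8   88.8] [ 5.812e+02 -1.566e+02  4.220e+01  9.200e+00  4.000e-01]
scene [ 0.59  -0.098  0.066] [ 5.802e+02 -9.900e+01  5.830e+01  3.980e+01  4.000e-01] [581.3 -99.4   8.5  36.2  88.2]
scene [ 0.593 -0.059  0.088] [582.5 -60.2  10.8  56.6  88.3] [581.9 -60.3  10.8  55.6  87.8]
top [ 0.583 -0.063  0.094] [583.2 -62.    9.1  47.8  89.2] [583.2 -62.    9.1  47.8  89.2]
top [ 0.584 -0.207  0.065] [ 584.  -209.7   37.1   48.8   89.2] [ 584.3 -210.2   35.7    7.7    0. ]
top [ 0.581 -0.248  0.09 ] [ 580.5 -250.3    9.2   49.2   88.4] [ 581.2 -250.3    9.2   47.7   88. ]
top [ 0.582 -0.099  0.064] [ 582.6 -100.8   36.6   49.2   88.9] [ 582.6 -101.5    6.4   35.7   88.9]
top [ 0.582 -0.155  0.065] [ 582.2 -157.2   38.9   48.4   89.2] [ 582.4 -157.6    6.8   35.    88.9]
```

Call:
servo_tool(
  series=[
    [[0.1,0,0,0,0,0,1],[0.2,0,0,0,0,0,1],[0.3,0,0,0,0,0,1],[0.4,0,0,0,0,0,1],[0.5,0,0.03,0,0,0,1],[0.6,0,0.06,0,0,0,1],[0.7,0,0.1,0,0,0,1],[0.78,0,0.15,0,0,0,1],[0.816,0,0.197,0,0,0,1],[0.816,0,0.197,0,0,0,1],[0.816,0,0.197,0,0,0,1],[0.816,0,0.197,0,0,0,1]],
  ],
)

```text
time_s: 20.38
tool_pos: [0.4581, 0.3304, 0.061]
tool_rot: [-180.0, 0.1, 96.6]
force: [-0.2, 0.4, -0.7]
grip_width: 0.0869
grasp_force: 0.0
```

Call:
servo_tool(
  series=[
    [[0,0,0,0,0,0,1],[0,0,0,0,0,0,1]],
  ],
)

```text
time_s: 20.55
tool_pos: [0.4583, 0.3309, 0.0619]
tool_rot: [179.9, 0.0, 96.6]
force: [-0.2, -0.4, -0.7]
grip_width: 0.0872
grasp_force: 0.0
```

```bash
python3 p.py 454.8,334,-12,96.8
```

```text
t 20.55 pos [458.3 330.9  61.9] [1.7991e+02 3.0000e-02 9.6560e+01] F [-0.2 -0.4 -0.7] w 87.2 gf 0.0
[0.012, -0.011, 0.246, 0.001, 0.0, -0.001]
```

Now I descend around the wooden grip and close.

Call:
servo_tool(
  series=[
    [[0.012,-0.011,0.05,0,0,-0.001,0.8],[0.012,-0.011,0.1,0,0,-0.001,0.7],[0.012,-0.011,0.15,0,0,-0.001,0.6],[0.012,-0.011,0.2,0,0,-0.001,0.6],[0.012,-0.011,0.23,0,0,-0.001,0.6],[0.012,-0.011,0.246,0,0,-0.001,0.6],[0.012,-0.011,0.246,0,0,-0.001,0.6],[0.012,-0.011,0.246,0,0,-0.001,0.1],[0.012,-0.011,0.246,0,0,-0.001,0.1],[0.012,-0.011,0.246,0,0,-0.001,0.1],[0.012,-0.011,0.246,0,0,-0.001,0.1],[0.012,-0.011,0.246,0,0,-0.001,0.1]],
  ],
  grip_force=30,
)

```text
time_s: 21.55
tool_pos: [0.4535, 0.3356, -0.0122]
tool_rot: [180.0, -0.0, 96.9]
force: [0.1, -0.2, 0.2]
grip_width: 0.0266
grasp_force: 0.0
```

Call:
servo_tool(
  series=[
    [[0,0,0,0,0,0,0.1],[0,0,0,0,0,0,0.1],[0,0,0,0,0,0,0.1],[0,0,0,0,0,0,0.1],[0,0,0,0,0,0,0.1],[0,0,0,0,0,0,0.1],[0,0,0,0,0,0,0.1],[0,0,0,0,0,0,0.1]],
  ],
)

```text
time_s: 22.22
tool_pos: [0.4533, 0.3355, -0.0126]
tool_rot: [180.0, -0.0, 96.9]
force: [1.0, -0.6, 1.8]
grip_width: 0.0199
grasp_force: 30.0
```

```bash
python3 p.py 454.8,334,60,96.8
```

```text
t 22.22 pos [453.3 335.5 -12.6] [179.99  -0.    96.9 ] F [ 1.  -0.6  1.8] w 19.9 gf 30.0
[-0.006, 0.005, -0.242, 0.0, -0.0, 0.001]
```

Call:
servo_tool(
  series=[
    [[0,0,-0.03,0,0,0,0.1],[0,0,-0.06,0,0,0,0.1],[0,0,-0.1,0,0,0,0.1],[0,0,-0.14,0,0,0,0.1],[0,0,-0.18,0,0,0,0.1],[0,0,-0.2,0,0,0,0.1],[0,0,-0.2,0,0,0,0.1],[0,0,-0.2,0,0,0,0.1]],
  ],
  grip_force=45,
)

```text
time_s: 22.88
tool_pos: [0.4535, 0.3354, 0.0478]
tool_rot: [179.9, 0.0, 96.9]
force: [0.1, 0.2, -1.9]
grip_width: 0.0194
grasp_force: 45.0
```

```bash
python3 p.py 586.3,230,40,89.3
```

```text
t 22.88 pos [453.5 335.4  47.8] [179.94   0.    96.88] F [ 0.1  0.2 -1.9] w 19.4 gf 45.0
[-0.402, 0.397, 0.027, 0.0, -0.0, 0.042]
```

Call:
servo_tool(
  series=[
    [[-0.04,0.05,0,0,0,0.005,0.1],[-0.08,0.1,0,0,0,0.01,0.1],[-0.12,0.15,0,0,0,0.015,0.1],[-0.16,0.2,0,0,0,0.02,0.1],[-0.2,0.25,0,0,0,0.025,0.1],[-0.24,0.3,0,0,0,0.03,0.1],[-0.28,0.33,0,0,0,0.035,0.1],[-0.32,0.36,0,0,0,0.042,0.1],[-0.36,0.38,0.015,0,0,0.042,0.1],[-0.402,0.397,0.027,0,0,0.042,0.1],[-0.402,0.397,0.027,0,0,0.042,0.1],[-0.402,0.397,0.027,0,0,0.042,0.1]],
  ],
)

```text
time_s: 23.88
tool_pos: [0.5856, 0.2288, 0.0385]
tool_rot: [-179.9, 0.0, 89.2]
force: [-0.9, 0.4, -1.4]
grip_width: 0.0194
grasp_force: 45.0
```

Call:
servo_tool(
  series=[
    [[0,0,0,0,0,0,0.1],[0,0,0,0,0,0,0.1],[0,0,0,0,0,0,0.1],[0,0,0,0,0,0,0.1],[0,0,0,0,0,0,0.1]],
  ],
)

```text
time_s: 24.3
tool_pos: [0.5856, 0.2306, 0.0394]
tool_rot: [180.0, -0.0, 89.4]
force: [0.8, -0.3, -1.8]
grip_width: 0.0191
grasp_force: 45.0
```

```bash
cat > bar.py <<'E'
from h import *
# shank line + bracket tops + lantern state in both views
o=get_obs();print('t',round(o['time_s'],2),(o['tool_pos']*1000).round(1),o['tool_rot'].round(2),o['force'].round(1),round(o['grip_width']*1000,1))
for n in('top','scene'):
    c=cam(n,f'pics/{n}_bar.pkl');P=c['P'];H=col(c)
    y1=o['tool_pos'][1]-.045; y0=max(o['tool_pos'][1]-.26,-.055)
    m=(abs(P[...,0]-.583)<.03)&(P[...,1]>y0)&(P[...,1]<y1)&(P[...,2]>.05)&(P[...,2]<.13)
    p=P[m]; p=p[np.abs(p[:,0]-np.median(p[:,0]))<.014]
    k=np.polyfit(p[:,1],p[:,0],1); 
    ys=np.linspace(p[:,1].min(),p[:,1].max(),7); tz=[np.percentile(p[(p[:,1]>=a)&(p[:,1]<=b),2],80) for a,b in zip(ys,ys[1:])]
    kz=np.polyfit((ys[1:]+ys[:-1])/2,tz,1)
    print(n,len(p),'y',ys[[0,-1]].round(4),'dx/dy',k[0].round(4),'x@tip',np.polyval(k,ys[0]).round(4),'x@-0.06',np.polyval(k,-.06).round(4),'top z tip,shoulder',np.polyval(kz,[ys[0],ys[-1]]).round(4))
    roi=(P[...,0]>.50)&(P[...,0]<.63)&(P[...,1]>-.30)&(P[...,1]<-.035)&(P[...,2]>.055)&(P[...,2]<.12)
    for b in blobs(c,roi,20):
        p=P[b];print('   ',np.median(p,0).round(3),rect(p[:,:2]))
E
python3 bar.py
```

```text
t 24.3 [585.6 230.6  39.4] [179.99  -0.    89.4 ] [ 0.8 -0.3 -1.8] 19.1
top 266 y [-0.0105  0.1856] dx/dy 0.0131 x@tip 0.5846 x@-0.06 0.584 top z tip,shoulder [0.1022 0.1028]
    [ 0.583 -0.062  0.094] [583.2 -61.9   9.   47.6  89.1]
    [ 0.584 -0.207  0.065] [ 584.1 -209.5   37.1   49.1   88.9]
    [ 0.581 -0.248  0.092] [ 580.5 -250.1    8.8   48.9   89. ]
    [ 0.582 -0.099  0.065] [ 582.5 -100.8   36.7   49.1   89.1]
    [ 0.582 -0.155  0.065] [ 582.2 -157.1   38.8   48.6   88.6]
scene 284 y [-0.0096  0.1837] dx/dy 0.0106 x@tip 0.5845 x@-0.06 0.5839 top z tip,shoulder [0.1024 0.1036]
    [ 0.589 -0.248  0.085] [ 579.7 -249.8   12.1   54.5   89.5]
    [ 0.592 -0.207  0.065] [ 5.830e+02 -2.088e+02  5.650e+01  4.080e+01  4.000e-01]
    [ 0.59  -0.155  0.066] [ 582.4 -156.4   40.1   55.4   88.9]
    [ 0.59  -0.098  0.065] [ 581.5 -100.3   58.    40.2    1.1]
    [ 0.594 -0.059  0.088] [582.7 -60.4  10.9  54.7  89.1]
```

Call:
servo_tool(
  series=[
    [[-0.02,-0.004,0.02,0,0,0,0.1],[-0.04,-0.004,0.04,0,0,0,0.1],[-0.06,-0.004,0.06,0,0,0,0.1],[-0.08,-0.004,0.068,0,0,0,0.1],[-0.1,-0.004,0.068,0,0,0,0.1],[-0.12,-0.004,0.068,0,0,0,0.1],[-0.12,-0.004,0.068,0,0,0,0.1],[-0.12,-0.004,0.068,0,0,0,0.1],[-0.12,-0.004,0.068,0,0,0,0.1],[-0.12,-0.004,0.068,0,0,0,0.1]],
  ],
)

```text
time_s: 25.23
tool_pos: [0.5843, 0.1947, 0.0192]
tool_rot: [180.0, -0.0, 89.4]
force: [0.0, 0.1, -0.6]
grip_width: 0.0195
grasp_force: 45.0
```

```bash
python3 bar.py && python3 - <<'E'
from h import *
for n in('top','scene'):
    c=prep(pickle.load(open(f'pics/{n}_bar.pkl','rb')));P=c['P']
    m=(abs(P[...,0]-.583)<.02)&(P[...,1]>-.04)&(P[...,1]<.13)&(P[...,2]>.05)&(P[...,2]<.12)
    b=(abs(P[...,0]-.583)<.02)&(abs(P[...,1]+.061)<.003)&(P[...,2]>.088)&(P[...,2]<.105)
    # per image: shank cross-section extreme: highest z per y-bin
    p=P[m]; yb=np.digitize(p[:,1],np.arange(-.04,.13,.01)); print(n,'shank ridge z',np.median([p[yb==i,2].max() for i in np.unique(yb)]).round(4),'x mid edges',np.median([(p[yb==i,0].max()+p[yb==i,0].min())/2 for i in np.unique(yb)]).round(4),'width',np.median([np.ptp(p[yb==i,0]) for i in np.unique(yb)]).round(4),'bracket top med',np.median(P[b][:,2]).round(4),b.sum())
    v0,u0=proj(c,[.583,-.05,.08])[::-1].astype(int); a=c['frame'][v0-25:v0+25,u0-35:u0+35]
    cv2.imwrite(f'pics/{n}_b.png',cv2.resize(a,None,fx=5.5,fy=5.5,interpolation=cv2.INTER_CUBIC)[:,:,::-1])
cv2.imwrite('pics/b1.png',np.hstack([cv2.imread('pics/top_b.png'),cv2.imread('pics/scene_b.png')]))
E
```

```text
t 25.23 [584.3 194.7  19.2] [ 1.7997e+02 -3.0000e-02  8.9370e+01] [ 0.   0.1 -0.6] 19.5
top 260 y [-0.0462  0.1488] dx/dy 0.012 x@tip 0.5832 x@-0.06 0.583 top z tip,shoulder [0.0817 0.0832]
    [ 0.583 -0.063  0.094] [583.3 -61.9   9.   47.7  89.1]
    [ 0.584 -0.208  0.065] [ 584.2 -209.6   36.9   49.1   89.1]
    [ 0.581 -0.248  0.09 ] [ 580.5 -250.3    9.6   49.1   88.5]
    [ 0.582 -0.099  0.065] [ 582.5 -100.8   36.7   49.2   89.3]
    [ 0.582 -0.155  0.065] [ 583.2 -157.    38.8   46.1   89.3]
scene 278 y [-0.0444  0.1487] dx/dy 0.0074 x@tip 0.5833 x@-0.06 0.5832 top z tip,shoulder [0.083 0.083]
    [ 0.586 -0.248  0.085] [ 580.9 -249.7   11.7   54.4   88.8]
    [ 0.591 -0.207  0.066] [ 583.2 -208.4   39.6   56.    89.2]
    [ 0.59  -0.155  0.065] [ 581.3 -156.4   40.2   58.1   89.9]
    [ 0.59  -0.098  0.065] [ 5.823e+02 -9.990e+01  5.480e+01  3.970e+01  4.000e-01]
    [ 0.592 -0.059  0.088] [582.9 -60.5  10.5  57.8  89.4]
top shank ridge z 0.0837 x mid edges 0.5843 width 0.0094 bracket top med 0.0936 26
scene shank ridge z 0.0852 x mid edges 0.5833 width 0.0124 bracket top med 0.0952 23
```

View pics/b1.png

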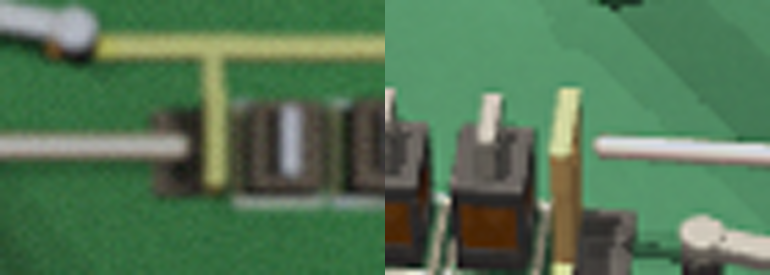

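The picture shows the tip at (185,147), lined up with the bracket in both views. The numbers agree to within 1 mm: shank top at 82 mm and x at 583. I thread the bar slowly and watch the force.

Call:
servo_tool(
  series=[
    [[-0.02,0,0,0,0,0,0.1],[-0.04,0,0,0,0,0,0.1],[-0.06,0,0,0,0,0,0.1],[-0.08,0,0,0,0,0,0.1],[-0.1,0,0,0,0,0,0.1],[-0.12,0,0,0,0,0,0.1],[-0.12,0,0,0,0,0,0.1],[-0.12,0,0,0,0,0,0.1]],
  ],
)

```text
time_s: 26.0
tool_pos: [0.584, 0.1573, 0.0188]
tool_rot: [180.0, 0.0, 89.3]
force: [-0.8, 0.1, -1.3]
grip_width: 0.0197
grasp_force: 45.0
```

```bash
python3 bar.py
```

```text
t 26.0 [584.  157.3  18.8] [1.7999e+02 1.0000e-02 8.9270e+01] [-0.8  0.1 -1.3] 19.7
top 225 y [-0.0549  0.1123] dx/dy 0.0127 x@tip 0.583 x@-0.06 0.5829 top z tip,shoulder [0.0815 0.083 ]
    [ 0.582 -0.092  0.067] [582.8 -78.1  82.1  49.   89.2]
    [ 0.584 -0.207  0.065] [ 584.1 -209.2   37.1   49.5   88.3]
    [ 0.581 -0.248  0.092] [ 580.7 -250.1    9.1   49.3   88.5]
    [ 0.582 -0.155  0.065] [ 582.  -157.2   39.2   48.4   88.9]
scene 243 y [-0.0533  0.1116] dx/dy 0.013 x@tip 0.5826 x@-0.06 0.5825 top z tip,shoulder [0.0823 0.0831]
    [ 0.589 -0.248  0.086] [ 581.1 -249.8   12.8   59.4   88.6]
    [ 0.59  -0.206  0.066] [ 584.3 -208.3   40.6   58.3   88.9]
    [ 0.588 -0.155  0.065] [ 5.835e+02 -1.564e+02  5.550e+01  3.980e+01  1.000e-01]
    [ 0.587 -0.086  0.07 ] [582.  -77.4  84.8  58.7  86.4]
```

Call:
servo_tool(
  series=[
    [[-0.025,0,0,0,0,0,0.1],[-0.05,0,0,0,0,0,0.1],[-0.075,0,0,0,0,0,0.1],[-0.1,0,0,0,0,0,0.1],[-0.125,0,0,0,0,0,0.1],[-0.15,0,0,0,0,0,0.1],[-0.175,0,0,0,0,0,0.1],[-0.2,0,0,0,0,0,0.1],[-0.225,0,0,0,0,0,0.1],[-0.25,0,0,0,0,0,0.1],[-0.25,0,0,0,0,0,0.1],[-0.25,0,0,0,0,0,0.1]],
  ],
)

```text
time_s: 27.1
tool_pos: [0.5831, 0.0824, 0.0188]
tool_rot: [180.0, 0.0, 89.3]
force: [-0.2, -0.5, -1.2]
grip_width: 0.0195
grasp_force: 45.0
```

```bash
python3 bar.py
```

```text
t 27.1 [583.1  82.4  18.8] [180.     0.    89.27] [-0.2 -0.5 -1.2] 19.5
top 123 y [-0.0549  0.0345] dx/dy 0.015 x@tip 0.5828 x@-0.06 0.5828 top z tip,shoulder [0.0824 0.0823]
    [ 0.582 -0.111  0.071] [ 582.3 -106.7  139.4   48.9   89.3]
    [ 0.584 -0.208  0.065] [ 584.2 -209.3   37.4   49.    88.8]
    [ 0.581 -0.248  0.091] [ 580.4 -250.3    8.9   49.1   89.1]
scene 134 y [-0.0533  0.0368] dx/dy 0.019 x@tip 0.5824 x@-0.06 0.5822 top z tip,shoulder [0.0831 0.0827]
    [ 0.589 -0.248  0.085] [ 579.7 -250.1   12.5   52.7   88.6]
    [ 0.591 -0.207  0.066] [ 583.  -208.5   40.5   55.7   89.9]
    [ 0.587 -0.107  0.073] [ 5.814e+02 -1.065e+02  6.100e+01  1.422e+02  2.000e-01]
```

Call:
servo_tool(
  series=[
    [[-0.03,0,0,0,0,0,0.1],[-0.06,0,0,0,0,0,0.1],[-0.09,0,0,0,0,0,0.1],[-0.12,0,0,0,0,0,0.1],[-0.15,0,0,0,0,0,0.1],[-0.18,0,0,0,0,0,0.1],[-0.21,0,0,0,0,0,0.1],[-0.24,0,0,0,0,0,0.1],[-0.26,0,0,0,0,0,0.1],[-0.26,0,0,0,0,0,0.1]],
  ],
)

```text
time_s: 28.03
tool_pos: [0.5821, 0.0026, 0.0187]
tool_rot: [-180.0, 0.1, 89.2]
force: [1.0, -0.4, -1.1]
grip_width: 0.0196
grasp_force: 45.0
```

Call:
servo_tool(
  series=[
    [[-0.02,0,0,0,0,0,0.1],[-0.04,0,0,0,0,0,0.1],[-0.06,0,0,0,0,0,0.1],[-0.08,0,0,0,0,0,0.1],[-0.08,0,0,0,0,0,0.1]],
  ],
)

```text
time_s: 28.45
tool_pos: [0.5818, -0.021, 0.0187]
tool_rot: [-180.0, 0.1, 89.2]
force: [-0.8, 0.5, -1.3]
grip_width: 0.0195
grasp_force: 45.0
```

```bash
python3 p.py && python3 - <<'E'
from h import *
for n in('top','scene'):
    c=cam(n,f'pics/{n}_c.pkl');P=c['P']
    v0,u0=proj(c,[.60,-.13,.08])[::-1].astype(int); a=c['frame'][v0-40:v0+40,u0-75:u0+55]
    cv2.imwrite(f'pics/{n}_b.png',cv2.resize(a,None,fx=6,fy=3.7 if 0 else 6,interpolation=cv2.INTER_CUBIC)[:290*2,:,::-1])
a=np.vstack([cv2.imread('pics/top_b.png'),cv2.imread('pics/scene_b.png')]);cv2.imwrite('pics/c1.png',cv2.resize(a,None,fx=.6,fy=.6))
E
```

```text
t 28.45 pos [581.8 -21.   18.7] [-1.7999e+02  7.0000e-02  8.9230e+01] F [-0.8  0.5 -1.3] w 19.5 gf 45.0
```

View pics/c1.png

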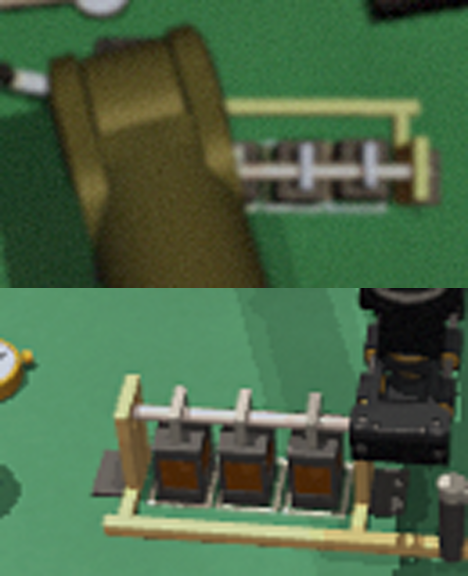

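The picture shows the bar through all three handles and entering the far bracket at (420,170). I press on home.

Call:
servo_tool(
  series=[
    [[-0.01,0,0,0,0,0,0.1],[-0.02,0,0,0,0,0,0.1],[-0.025,0,0,0,0,0,0.1],[-0.025,0,0,0,0,0,0.1]],
  ],
)

```text
time_s: 28.88
tool_pos: [0.5817, -0.027, 0.0188]
tool_rot: [-180.0, 0.0, 89.3]
force: [-0.1, -0.0, -0.4]
grip_width: 0.0192
grasp_force: 45.0
```

Call:
servo_tool(
  series=[
    [[-0.005,0,0,0,0,0,0.1],[-0.01,0,0,0,0,0,0.1],[-0.013,0,0,0,0,0,0.1],[-0.013,0,0,0,0,0,0.1]],
  ],
)

```text
time_s: 29.22
tool_pos: [0.5817, -0.03, 0.0189]
tool_rot: [180.0, -0.0, 89.3]
force: [-0.2, 0.7, -0.6]
grip_width: 0.0192
grasp_force: 45.0
```

```bash
cat > fin.py <<'E'
from h import *
plan()
for n in('scene','top'):
    c=cam(n,f'pics/{n}_c.pkl');P=c['P'];H=col(c)
    m=(abs(P[...,0]-.583)<.015)&(P[...,1]>-.05)&(P[...,1]<.12)&(P[...,2]>.06)&(P[...,2]<.095)&(H[...,1]>90)
    if m.sum()>3: print(n,'grip reddish y range',np.percentile(P[m][:,1],[3,50,97]).round(4),'x',np.median(P[m][:,0]).round(4),m.sum())
    m=(abs(P[...,0]-.58)<.02)&(P[...,1]>-.3)&(P[...,1]<-.256)&(P[...,2]>.06)&(P[...,2]<.09)
    if m.sum()>1: print(n,'tip',P[m].min(0).round(4),P[m].max(0).round(4),m.sum())
E
python3 fin.py
```

```text
t 29.22 pos [581.7 -30.   18.9] [ 1.800e+02 -2.000e-02  8.934e+01] F [-0.2  0.7 -0.6] w 19.2 gf 45.0
scene tip [ 0.5761 -0.2702  0.0745] [ 0.5894 -0.2586  0.0861] 12
top tip [ 0.5758 -0.2703  0.0747] [ 0.5851 -0.2596  0.0848] 15
```

Call:
servo_tool(
  series=[
    [[-0.004,0,0,0,0,0,0.1],[-0.008,0,0,0,0,0,0.1],[-0.008,0,0,0,0,0,0.1],[-0.008,0,0,0,0,0,0.1]],
  ],
)

```text
time_s: 29.65
tool_pos: [0.5817, -0.03, 0.0188]
tool_rot: [180.0, -0.2, 89.4]
force: [0.7, 5.2, -2.4]
grip_width: 0.0192
grasp_force: 45.0
```

```bash
python3 fin.py
```

```text
t 29.65 pos [581.7 -30.   18.8] [ 1.7999e+02 -1.7000e-01  8.9430e+01] F [ 0.7  5.2 -2.4] w 19.2 gf 45.0
scene tip [ 0.5749 -0.2671  0.0755] [ 0.5853 -0.26    0.0845] 10
top tip [ 0.5758 -0.2697  0.076 ] [ 0.5852 -0.26    0.0821] 15
```

The bar is seated: contact gives +5 N and the TCP stopped. I release and rise.

Call:
servo_tool(
  series=[
    [[0.005,0,0,0,0,0,0.1],[0.005,0,0,0,0,0,0.15],[0.005,0,0,0,0,0,0.3],[0.005,0,0,0,0,0,0.5],[0.005,0,0,0,0,0,0.6],[0.005,0,0,0,0,0,0.6],[0.005,0,0,0,0,0,0.6],[0.005,0,0,0,0,0,0.6],[0.005,0,-0.05,0,0,0,0.6],[0.005,0,-0.1,0,0,0,0.6],[0.005,0,-0.2,0,0,0,0.6],[0.005,0,-0.3,0,0,0,0.6]],
  ],
)

```text
time_s: 30.75
tool_pos: [0.5805, -0.0313, 0.1089]
tool_rot: [-179.9, -0.0, 89.3]
force: [0.5, -0.7, 0.5]
grip_width: 0.0523
grasp_force: 0.0
```

Call:
servo_tool(
  series=[
    [[-0.1,-0.15,-0.1,0,0,0,0.6],[-0.2,-0.3,-0.1,0,0,0,0.6],[-0.2,-0.45,-0.1,0,0,0,0.6],[-0.2,-0.45,-0.1,0,0,0,0.6],[-0.2,-0.45,-0.1,0,0,0,0.6]],
  ],
)

```text
time_s: 31.17
tool_pos: [0.4405, -0.0927, 0.1388]
tool_rot: [-179.8, 0.3, 89.0]
force: [0.3, -0.3, -0.6]
grip_width: 0.0522
grasp_force: 0.0
```

```bash
python3 fin.py; python3 - <<'E'
from h import *
c=prep(pickle.load(open('pics/scene_c.pkl','rb')));t=prep(pickle.load(open('pics/top_c.pkl','rb')))
a=cv2.resize(c['frame'][160:250,200:360],None,fx=4.5,fy=4.5,interpolation=cv2.INTER_CUBIC)
cv2.imwrite('pics/d1.png',a[:,:,::-1])
for n,k in(('s',c),('t',t)):
    P=k['P']
    roi=(P[...,0]>.50)&(P[...,0]<.63)&(P[...,1]>-.236)&(P[...,1]<-.07)&(P[...,2]>.055)&(P[...,2]<.07)
    for b in blobs(k,roi,8):
        p=P[b];print(n,np.median(p,0).round(3),rect(p[:,:2]),b.sum())
    m=(P[...,0]>.63)&(P[...,0]<.69)&(P[...,1]>-.02)&(P[...,1]<.12)&(P[...,2]>.066);p=P[m]
    print('keeper',rect(p[:,:2]),'knob',np.median(p[p[:,2]>.1],0))
    m=(abs(P[...,0]-.583)<.02)&(P[...,1]>-.055)&(P[...,1]<.05)&(P[...,2]>.06);print('grip',rect(P[m][:,:2]),P[m].min(0).round(3),P[m].max(0).round(3))
E
```

```text
t 31.17 pos [440.5 -92.7 138.8] [-179.78    0.29   89.03] F [ 0.3 -0.3 -0.6] w 52.2 gf 0.0
scene grip reddish y range [-0.0488 -0.027  -0.0066] x 0.5874 141
scene tip [ 0.572  -0.267   0.0718] [ 0.5995 -0.2569  0.0814] 11
top grip reddish y range [-0.0489 -0.0281 -0.0073] x 0.5815 105
top tip [ 0.5758 -0.2702  0.075 ] [ 0.5852 -0.2602  0.0802] 13
s [ 0.6   -0.205  0.064] [ 593.4 -209.    40.8   37.7   89.1] 121
s [ 0.597 -0.154  0.064] [ 592.3 -156.    35.1   40.7    2.6] 121
s [ 0.599 -0.098  0.064] [594.2 -99.5  32.6  40.    1.7] 117
keeper [654.2  49.6  93.1  27.4  73.4] knob [0.66425205 0.08885091 0.11348188]
grip [581.5 -31.   25.9  48.7   5.1] [ 0.569 -0.055  0.063] [ 0.595 -0.006  0.097]
t [ 0.599 -0.206  0.064] [ 599.3 -209.9   37.1   19.    88.7] 71
t [ 0.6   -0.098  0.064] [ 599.1 -101.1   36.7   15.8   89.6] 61
t [ 0.6   -0.154  0.064] [ 598.4 -157.4   38.7   15.8   88.9] 62
t [ 0.567 -0.098  0.063] [ 567.3 -100.6   36.5   18.7   89.5] 79
t [ 0.566 -0.155  0.064] [ 566.9 -156.8   38.5   17.9   89.3] 64
t [ 0.566 -0.206  0.064] [ 567.5 -209.2   36.6   15.4   89.2] 65
keeper [652.1  49.   91.6  21.3  81. ] knob [0.66187292 0.08722261 0.11346748]
grip [581.9 -31.1  47.9  18.1  88.9] [ 0.573 -0.055  0.072] [ 0.591 -0.007  0.088]
```

View pics/d1.png

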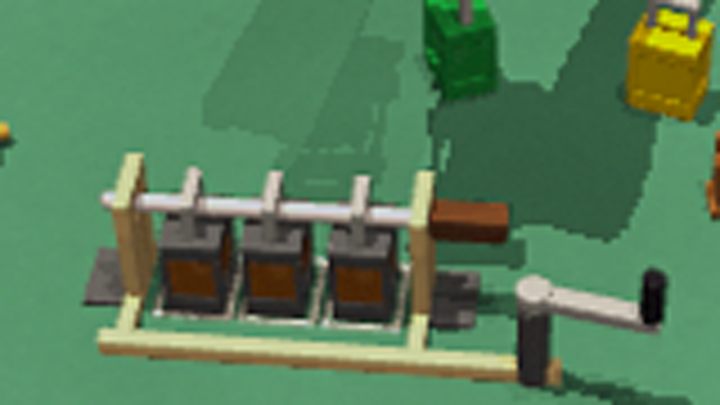

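The picture shows the bar home: grip at (470,220) against the entry bracket, tip out at (110,200), and three lanterns on their marks. The knob is at (655,295). Next is the keeper.

```bash
python3 p.py 663,88,140,76.5 663,88,58,76.5
```

```text
t 31.27 pos [445.6 -90.8 139.4] [1.7993e+02 1.6000e-01 8.9210e+01] F [-0.4  1.1 -0.4] w 52.4 gf 0.0
[0.606, 0.717, -0.003, 0.0, 0.001, 0.071]
[0.606, 0.716, 0.271, 0.0, 0.001, 0.071]
```

Call:
servo_tool(
  series=[
    [[0.07,0.08,0,0,0,0,0.5],[0.14,0.17,0,0,0,0.02,0.5],[0.21,0.25,0,0,0,0.04,0.5],[0.28,0.33,0,0,0,0.071,0.5],[0.35,0.42,0,0,0,0.071,0.5],[0.42,0.5,0,0,0,0.071,0.5],[0.5,0.58,0,0,0,0.071,0.5],[0.56,0.66,0,0,0,0.071,0.5],[0.606,0.717,0,0,0,0.071,0.5],[0.606,0.717,0,0,0,0.071,0.5],[0.606,0.717,0,0,0,0.071,0.5],[0.606,0.717,0,0,0,0.071,0.5]],
  ],
  grip_force=5,
)

```text
time_s: 32.27
tool_pos: [0.6631, 0.09, 0.1379]
tool_rot: [-179.9, -0.0, 76.6]
force: [-0.4, -0.4, -0.6]
grip_width: 0.0437
grasp_force: 0.0
```

Call:
servo_tool(
  series=[
    [[0,0,0,0,0,0,0.5],[0,0,0,0,0,0,0.5],[0,0,0,0,0,0,0.5]],
  ],
)

```text
time_s: 32.52
tool_pos: [0.663, 0.0885, 0.1392]
tool_rot: [180.0, 0.0, 76.5]
force: [0.3, 0.4, -0.0]
grip_width: 0.0432
grasp_force: 0.0
```

```bash
python3 p.py 663,88,58,76.5
```

```text
t 32.52 pos [663.   88.5 139.2] [1.7996e+02 4.0000e-02 7.6480e+01] F [ 0.3  0.4 -0. ] w 43.2 gf 0.0
[-0.002, 0.0, 0.271, 0.0, 0.0, -0.0]
```

Call:
servo_tool(
  series=[
    [[0,0,0.08,0,0,0,0.5],[0,0,0.16,0,0,0,0.5],[0,0,0.22,0,0,0,0.5],[0,0,0.27,0,0,0,0.5],[0,0,0.27,0,0,0,0.3],[0,0,0.27,0,0,0,0.3],[0,0,0.27,0,0,0,0.3],[0,0,0.27,0,0,0,0.3],[0,0,0.27,0,0,0,0.3],[0,0,0.27,0,0,0,0.3]],
  ],
)

```text
time_s: 33.35
tool_pos: [0.6638, 0.0898, 0.0589]
tool_rot: [179.9, -0.0, 76.6]
force: [-0.2, 0.1, 0.2]
grip_width: 0.0267
grasp_force: 0.0
```

```bash
cat > arc.py <<'E'
from h import *
import sys
yaw=-.0137; Rk=np.array([[np.cos(yaw),-np.sin(yaw)],[np.sin(yaw),np.cos(yaw)]])
g=[]
for th in map(float,sys.argv[1:]):
    r=np.array([61-75*np.sin(th),172+75*np.cos(th)]); w=Rk@r+[581.5,-156]
    g.append((*w,58,90+np.degrees(th+yaw)))
plan(*g)
E
python3 arc.py -.22 -.1 0 .1 .2 .3 .4 .5 .6 .7 .8
```

```text
t 33.35 pos [663.8  89.8  58.9] [ 1.7991e+02 -2.0000e-02  7.6560e+01] F [-0.2  0.1  0.2] w 26.7 gf 0.0
[-0.007, -0.004, 0.003, 0.001, -0.0, -0.0]
[-0.009, -0.034, 0.003, 0.001, -0.0, -0.038]
[-0.013, -0.058, 0.003, 0.001, -0.0, -0.07]
[-0.02, -0.082, 0.003, 0.001, -0.0, -0.102]
[-0.029, -0.106, 0.003, 0.001, -0.0, -0.134]
[-0.04, -0.128, 0.003, 0.001, 0.0, -0.166]
[-0.053, -0.149, 0.003, 0.001, 0.0, -0.198]
[-0.069, -0.169, 0.003, 0.001, 0.0, -0.229]
[-0.086, -0.187, 0.003, 0.001, 0.0, -0.261]
[-0.106, -0.203, 0.003, 0.001, 0.0, -0.293]
[-0.126, -0.217, 0.003, 0.001, 0.0, -0.325]
```

Call:
servo_tool(
  series=[
    [[-0.009,-0.034,0,0,0,-0.038,0.3],[-0.013,-0.058,0,0,0,-0.07,0.3],[-0.02,-0.082,0,0,0,-0.102,0.3],[-0.029,-0.106,0,0,0,-0.134,0.3],[-0.04,-0.128,0,0,0,-0.166,0.3],[-0.053,-0.149,0,0,0,-0.198,0.3],[-0.069,-0.169,0,0,0,-0.229,0.3],[-0.086,-0.187,0,0,0,-0.261,0.3],[-0.106,-0.203,0,0,0,-0.293,0.3],[-0.126,-0.217,0,0,0,-0.325,0.3],[-0.126,-0.217,0,0,0,-0.325,0.3],[-0.126,-0.217,0,0,0,-0.325,0.3]],
  ],
)

```text
time_s: 34.35
tool_pos: [0.5913, 0.0676, 0.0582]
tool_rot: [180.0, 0.0, 134.9]
force: [1.3, -0.8, -0.3]
grip_width: 0.0261
grasp_force: 0.0
```

```bash
python3 arc.py .9 1 1.1 1.2 1.3 1.4 1.5 1.57 1.63; python3 - <<'E'
from h import *
c=cam('scene')
a=cv2.resize(c['frame'][170:250,200:360],None,fx=4.5,fy=4.5,interpolation=cv2.INTER_CUBIC)
cv2.imwrite('pics/e1.png',a[:,:,::-1])
E
```

```text
t 34.35 pos [591.3  67.6  58.2] [1.7998e+02 3.0000e-02 1.3485e+02] F [ 1.3 -0.8 -0.3] w 26.1 gf 0.0
[-0.001, -0.023, 0.001, 0.0, 0.0, -0.033]
[-0.005, -0.047, 0.001, 0.0, 0.0, -0.065]
[-0.011, -0.072, 0.001, 0.0, 0.0, -0.097]
[-0.02, -0.095, 0.001, 0.0, 0.0, -0.128]
[-0.031, -0.117, 0.001, 0.0, 0.0, -0.16]
[-0.044, -0.139, 0.001, 0.0, 0.0, -0.192]
[-0.059, -0.159, 0.001, 0.0, 0.0, -0.224]
[-0.071, -0.172, 0.001, 0.0, 0.0, -0.246]
[-0.082, -0.182, 0.001, 0.0, 0.0, -0.265]
```

View pics/e1.png

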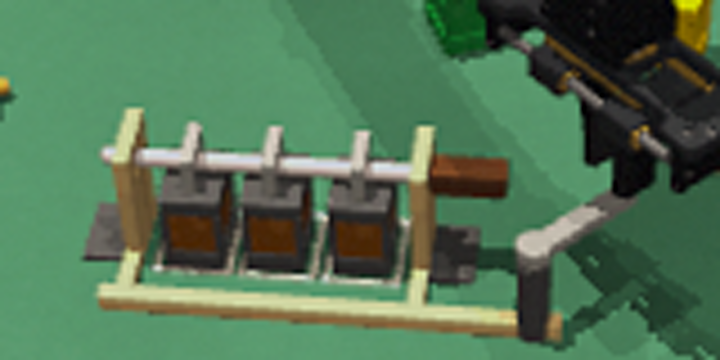

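The keeper arm, with its end at (630,195), is following the fingers. I continue along the arc to the stop.

Call:
servo_tool(
  series=[
    [[-0.001,-0.023,0,0,0,-0.033,0.3],[-0.005,-0.047,0,0,0,-0.065,0.3],[-0.011,-0.072,0,0,0,-0.097,0.3],[-0.02,-0.095,0,0,0,-0.128,0.3],[-0.031,-0.117,0,0,0,-0.16,0.3],[-0.044,-0.139,0,0,0,-0.192,0.3],[-0.059,-0.159,0,0,0,-0.224,0.3],[-0.071,-0.172,0,0,0,-0.246,0.3],[-0.082,-0.182,0,0,0,-0.265,0.3],[-0.082,-0.182,0,0,0,-0.265,0.3],[-0.082,-0.182,0,0,0,-0.265,0.3]],
  ],
)

```text
time_s: 35.32
tool_pos: [0.5705, 0.0136, 0.0581]
tool_rot: [179.9, 0.1, -177.3]
force: [2.6, 3.5, -0.2]
grip_width: 0.0266
grasp_force: 1.5
```

```bash
cat > kp.py <<'E'
from h import *
plan()
for n in('scene','top'):
    c=cam(n,f'pics/{n}_k.pkl');P=c['P'];H=col(c)
    m=(P[...,0]>.585)&(P[...,0]<.665)&(P[...,1]>-.004)&(P[...,1]<.1)&(P[...,2]>.07)&(P[...,2]<.09)
    p=P[m]; k=np.polyfit(p[:,0],p[:,1],1); print(n,len(p),'dy/dx',k[0].round(3),'keeper approx',round(1.571-np.arctan(-k[0]) if 0 else 1.571+np.arctan(k[0]),3),rect(p[:,:2]))
E
python3 kp.py
```

```text
t 35.32 pos [570.5  13.6  58.1] [ 1.7988e+02  6.0000e-02 -1.7733e+02] F [ 2.6  3.5 -0.2] w 26.6 gf 1.5
scene 119 dy/dx -0.018 keeper approx 1.553 [621.5  14.6  71.4  19.7   3.2]Traceback (most recent call last):
  File "kp.py", line 6, in <module>
    p=P[m]; k=np.polyfit(p[:,0],p[:,1],1); print(n,len(p),'dy/dx',k[0].round(3),'keeper approx',round(1.571-np.arctan(-k[0]) if 0 else 1.571+np.arctan(k[0]),3),rect(p[:,:2]))
              ~~~~~~~~~~^^^^^^^^^^^^^^^^^
    raise TypeError("expected non-empty vector for x")
TypeError: expected non-empty vector for x
```

Call:
servo_tool(
  series=[
    [[0,0.008,0,0,0,0,0.35],[0,0.012,0,0,0,0,0.4],[0,0.012,0,0,0,0,0.5],[0,0.012,0,0,0,0,0.5],[0,0.012,-0.05,0,0,0,0.5],[0,0.012,-0.1,0,0,0,0.5],[0,0.012,-0.2,0,0,0,0.5],[0,0.012,-0.3,0,0,0,0.5],[0.12,0.1,-0.35,0,0,0,0.5],[0.24,0.2,-0.35,0,0,0,0.5],[0.35,0.3,-0.35,0,0,0,0.5],[0.35,0.3,-0.35,0,0,0,0.5]],
  ],
)

```text
time_s: 36.42
tool_pos: [0.4589, 0.101, 0.1633]
tool_rot: [-180.0, -0.0, -177.0]
force: [-0.2, -0.2, 1.9]
grip_width: 0.0435
grasp_force: 0.0
```

Call:
servo_tool(
  series=[
    [[0,0.1,0,0,0,0,0.5],[0,0.2,0,0,0,0,0.5],[0,0.3,0,0,0,0,0.5],[0,0.3,0,0,0,0,0.5],[0,0.3,0,0,0,0,0.5],[0,0.3,0,0,0,0,0.5],[0,0.3,0,0,0,0,0.5],[0,0.3,0,0,0,0,0.5]],
  ],
)

```text
time_s: 37.08
tool_pos: [0.4569, 0.1852, 0.163]
tool_rot: [-180.0, 0.0, -177.4]
force: [0.1, 0.2, 1.0]
grip_width: 0.0437
grasp_force: 0.0
```

```bash
python3 kp.py; python3 fin.py; python3 - <<'E'
from h import *
c=prep(pickle.load(open('pics/scene_k.pkl','rb')));t=prep(pickle.load(open('pics/top_k.pkl','rb')))
A=cv2.resize(c['frame'][160:240,200:360],None,fx=4.5,fy=3.6,interpolation=cv2.INTER_CUBIC)
B=cv2.resize(t['frame'][140:220,260:420],None,fx=4.5,fy=3.6,interpolation=cv2.INTER_CUBIC)
cv2.imwrite('pics/f1.png',np.vstack([A,B])[:,:,::-1])
E
```

```text
t 37.08 pos [456.9 185.2 163. ] [-1.7996e+02  1.0000e-02 -1.7740e+02] F [0.1 0.2 1. ] w 43.7 gf 0.0
scene 116 dy/dx -0.025 keeper approx 1.546 [621.9  14.7  70.2  19.7   3.2]
top 115 dy/dx -0.015 keeper approx 1.556 [621.   14.8  20.9  71.9  89.1]
t 37.18 pos [456.8 185.4 162.9] [-179.97   -0.   -177.39] F [-0.4  0.4 -0. ] w 43.6 gf 0.0
scene grip reddish y range [-0.0492 -0.0266  0.0129] x 0.5873 145
scene tip [ 0.5755 -0.2671  0.0743] [ 0.5987 -0.2571  0.0813] 11
top grip reddish y range [-0.0489 -0.0281 -0.0073] x 0.5815 105
top tip [ 0.576  -0.2696  0.0735] [ 0.5855 -0.2602  0.0817] 13
```

View pics/f1.png

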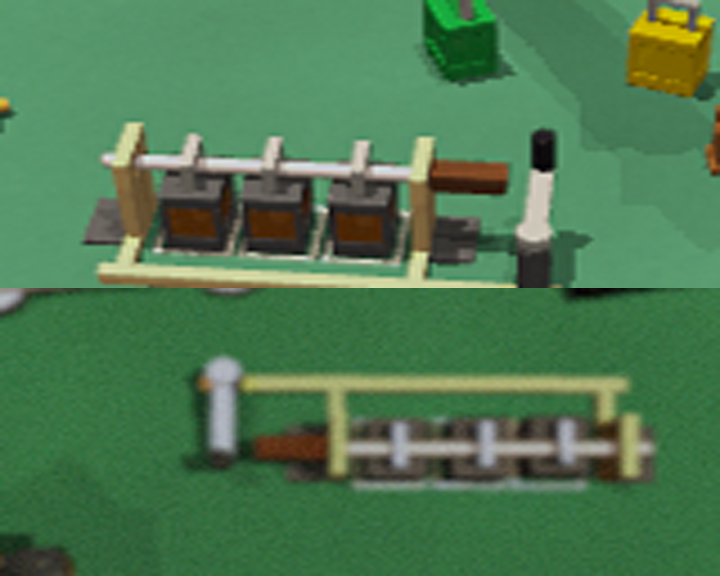

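The picture shows the keeper fully across behind the grip, with its knob at (220,455) in the lower view. The bar is home, with its tip at (650,447), the three lanterns are on their marks, and the robot is clear.

```bash
python3 -c "
from cell import env
print(env.sign_off())"
```

```text
the job is handed in; nothing more can be done
None
```

I handed the job in at about 37 s with all three lanterns squared up on their marks, the bar threaded home and the keeper at its stop by camera measurement; no verdict came back, and the reported tool height read about 38 mm below the true finger ends, so I corrected heights from the cameras after one first close that gripped a lantern's handle without lifting it.

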